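Stir the pralines and shut the tub

TASK

Take the wooden stirrer from its dish and stir the chocolate pralines in the white tub, until the large and small ones are mixed, so that the near and the far half of the tub (split by the line from the middle of its hinge straight across) each hold at least one of both sizes, and every praline has clearly moved from where it started. Then stand the stirrer upright in its dish again and let go, and after that swing the tub's lid over and press it down until it is fully shut. Move the pralines only with the stirrer, not with the fingers, keep them in the tub, and leave the other goods on the counter where they are.

Things in the scene. Friction and masses are not known exactly. Their poses are not given: they have to be found in the camera images.
- tub: White round open plastic tub fixed to the counter, 164 mm across outside and 156 mm inside, 60 mm high, floor 4 mm thick. Origin at the centre of its underside, z up. The line from the middle of the hinge straight across (its y axis) splits it into the near half (its x below 0, towards the robot) and the far half (its x above 0). The lid is hinged at its -y side.
- lid (a joint): Angle of the tub's hinged lid: 0 shut flat on the rim, about 1.9 to 2.2 standing open, leaning back away from the tub. The hinge is stiff: the lid stays wherever it is left. The lid is a round white plate with a grey rim, 172 mm in diameter and 6 mm thick.
- lid_edge (a point): Middle of the lid's free edge, on its outer face (the upper face when shut), 174 mm from the hinge line. Its axes: x along the hinge line, y from the hinge towards the free edge, z out of the outer face.
- lid_hinge (a point): Middle of the lid's hinge line, at the tub's -y rim (88 mm from the tub's centre, 60 mm above its underside). Axes turn with the lid, as for the lid's edge.
- stirrer: Wooden stirrer standing upright on its foot, 160 mm long: flat round foot 28 mm in diameter and 32 mm high, tapering to a neck 16 mm in diameter, then from 75 mm above the bottom up to 160 mm a square handle 20 by 20 mm with its flats along its x and y. Origin at the centre of the foot's underside, z up along the handle.
- dish: Shallow round steel dish fixed to the counter, 110 mm across at the rim, 12 mm high, inner floor 90 mm across at 4 mm height. The stirrer stands in it at the start. Origin at the centre of its underside.
- big0: Large round dark chocolate praline, 34 mm in diameter, 24 mm high, lying loose in the tub (at the start in its near half). Origin at the centre of its flat underside.
- big1: Large round dark chocolate praline, 34 mm in diameter, 24 mm high, lying loose in the tub (at the start in its near half). Origin at the centre of its flat underside.
- big2: Large round dark chocolate praline, 34 mm in diameter, 24 mm high, lying loose in the tub (at the start in its near half). Origin at the centre of its flat underside.
- small0: Small round dark chocolate praline, 24 mm in diameter, 20 mm high, lying loose in the tub (at the start in its far half). Origin at the centre of its flat underside.
- small1: Small round dark chocolate praline, 24 mm in diameter, 20 mm high, lying loose in the tub (at the start in its far half). Origin at the centre of its flat underside.
- small2: Small round dark chocolate praline, 24 mm in diameter, 20 mm high, lying loose in the tub (at the start in its far half). Origin at the centre of its flat underside.
- jar: Bystander: amber glass jar with a steel cap, 68 mm in diameter, 95 mm high. Origin under its centre.
- bar: Bystander: layered chocolate bar, 110 by 50 by 24 mm, long along its x. Origin under its centre.
- log: Bystander: foil-wrapped chocolate roll, 64 mm in diameter, 200 mm long along its y, on a card strip. Origin under its centre.
- palette: Bystander: spatula lying along its x on the counter.
- nougat: Bystander: block of white nougat, 70 by 45 by 30 mm. Origin under its centre.
Things that resemble listed ones, but are neither listed nor needed, are in the scene too. Leave any yellow look-alike of the big1 alone.

How it is judged:
By the outcome, as a careful person would: the job done as asked, in the order asked, and still so for the second after the job is handed in, with the robot touching nothing.
It also fails if it takes over 72 s, if anything falls off the work surface, if the arm or the gripper's body presses on something with over 40 N, if the wrist force passes 120 N, or if a joint passes its speed limit or range.

ROBOT

A 6-joint arm with a two-finger parallel gripper is mounted at the origin on the work surface. World frame = base frame: x ahead of the robot, y to its left, z up, the work surface at z = 0. Lengths are in m, angles in rad, forces in N, time in s.
With the tool pointing down it reaches from about 0.35 to 0.975 m from the base axis. Payload 4.9 kg.
Tool frame: the origin (TCP) lies midway between the tips of the shut fingers; the grasp point (between the pads) lies 19 mm behind it (ctrl.hold_point_z is the distance from the TCP to the grasp point, in m); z points along the fingers, y is the line along which they close (so a half turn about z gives the same grasp; the last joint's range is limited). The gripper opens to 85 mm and grips with 20 to 120 N. Pads are 22 mm wide; open, the fingers measure 114 mm over their backs; the gripper's body (76 mm by 85 mm) begins 54 mm behind the grasp point. The pads swing forward as they close: fully open they stand 13 mm farther back than shut.
Start: joints at [-1.431, 0.053, 1.613, -0, 1.476, -0.119], TCP at [0.16, -0.604, 0.231] pointing down, gripper open.
Joint ranges: [-3.01, 3.01], [-1.01, 2.22], [0.06, 2.58], [-1.02, 4.17], [0.09, 2.62], [-3.14, 3.14]. Speed limits (rad/s): [2.57, 2.57, 3.14, 3.14, 3.14, 3.14].

INTERFACE

Orientations are given as a rotation vector (axis times angle).
In Python, from station import status, viewer, finish_job, ctrl gives the robot as it stands.
- The arm moves only by the shell command python3 -m jog 'ROWS' [FORCE]. ROWS is JSON, a list of rows, each a list of 7 numbers: the turn, a rotation vector about the tool's x, y, z each as a share of 5 degrees, from -1 to 1, then the shift along the tool's x, y, z each as a share of 30 mm, from -1 to 1, then the opening, from -1 (shut) to 1 (fully open). A call has 1 to 5 rows; each row shifts and turns the commanded pose from where the row before left it, along the tool's axes as they then stand; what a row does not reach is not made up. A row lasts 1/8 s, in which the tool goes at most 62.5 mm and 10.7 degrees, less where a joint would pass 70% of its speed; a pose out of reach is approached as far as the arm can. A call with a number of a shift or a turn outside -1 to 1 is refused whole. A call with a gripper value outside its range is refused whole. The fingers move at their own pace and stop on an object; FORCE is the grip in N (left out, the last holds). Time passes only in rows, so rows that do not move let the fingers close. It gives the time, the measured TCP pose, the force, the opening and the grip force at its end, in the units of the state.
- status.get_obs(): the state, without advancing time (a new reading comes with each control period).
- viewer.get_image(name): name is "side" or "top" or "wrist"; returns a dict with "img" (384x512x3 uint8, red, green, blue), "fovy" (degrees; the focal length in pixels is half the picture's height over the tangent of half this angle, whatever the lens; pixels are square), "cx", "cy" (the principal point, pixels), "distortion" ([k1, k2, p1, p2, k3] as OpenCV has them; the pictures are not rectified), "rvec" (rotation vector, rad) and "tvec" (3), from world to camera coordinates, as OpenCV has them. Camera axes: x right, y down, z forward; pixel columns grow to the right and rows downward; lengths in m; the calibration is good to about 2 mm. A picture is of the moment at which its call begins. There is no depth.
- finish_job(): hands the job in; it is judged then, once.
The state is a dict: "t": time; "q": joint angles; "dq": joint speeds; "effort": joint torques, N m; "tool_pos": TCP position; "tool_rot": TCP orientation; "contact_force": force on the tool from outside, world axes, zero at the start; "wrist_torque": the same for the moment, N m; "opening": finger opening in m; "grip_force": force on a finger pad.
Only numpy, scipy, OpenCV 4.12 (cv2) and the standard library are available. Lean on these libraries where they do the work, as an engineer would, in place of code of your own. Each camera call takes 0.05 s, during which the arm holds its last target. There are 200 camera calls.

## Working session

There is one attempt and no reset: what is moved stays moved. The work goes in short steps, Python scripts to look and compute and a shell command to move; the robot and the scene stay as the last step left them, time stands still between calls to the robot, and variables do not carry over. Pictures are saved under pics/ and viewed, at most 10 in all, crops included, and the job is handed in when it is done.

```bash
ls; mkdir -p pics
cat > h.py <<'E'
import numpy as np, cv2, pickle
from scipy.spatial.transform import Rotation as R
def K(d):
    h=d["img"].shape[0]; f=h/2/np.tan(np.radians(d["fovy"])/2)
    return np.array([[f,0,d["cx"]],[0,f,d["cy"]],[0,0,1.]])
def grab(name,tag):
    from station import viewer
    d=viewer.get_image(name); pickle.dump(d,open(f"pics/{tag}.pkl","wb")); return d
def load(tag): return pickle.load(open(f"pics/{tag}.pkl","rb"))
def ray(d,uv):
    p=cv2.undistortPoints(np.array([[uv]],float),K(d),np.array(d["distortion"],float))[0,0]
    Rm=R.from_rotvec(np.ravel(d["rvec"])).as_matrix(); t=np.ravel(d["tvec"])
    v=Rm.T@np.array([p[0],p[1],1]); return -Rm.T@t, v/np.linalg.norm(v)
def onz(d,uv,z):
    o,v=ray(d,uv); return o+v*(z-o[2])/v[2]
def tri(*pairs):
    A=np.zeros((3,3));b=np.zeros(3);rs=[ray(d,u) for d,u in pairs]
    for o,v in rs: P=np.eye(3)-np.outer(v,v);A+=P;b+=P@o
    x=np.linalg.solve(A,b); return x,[round(1000*np.linalg.norm(np.cross(x-o,v)),1) for o,v in rs]
def proj(d,X):
    return cv2.projectPoints(np.array(X,float).reshape(-1,3),np.ravel(d["rvec"]).astype(float),np.ravel(d["tvec"]).astype(float),K(d),np.array(d["distortion"],float))[0].reshape(-1,2)
def show(d,fn,box=None,s=1.5):
    im=d["img"][...,::-1]
    if box: im=im[box[1]:box[3],box[0]:box[2]]
    cv2.imwrite(fn,cv2.resize(im,None,fx=s,fy=s,interpolation=cv2.INTER_CUBIC))
E
python3 - <<'E'
from h import *
from station import status
print(status.get_obs())
for n in("top","side"):
    d=grab(n,n+"0"); show(d,f"pics/{n}0.png"); print(n,d["fovy"],d["distortion"],ray(d,(256,192)))
E
```

```text
pics
{'t': 0.0, 'q': array([-1.43098561e+00,  5.33333085e-02,  1.61430499e+00,  2.89047736e-06,
        1.47599745e+00, -1.18994940e-01]), 'dq': array([-0.00085934,  0.00014864, -0.00034093,  0.00251358, -0.00114046,
       -0.00011991]), 'effort': array([-5.10326718e-04, -3.93686235e+01, -3.70174706e+01, -1.32787613e-04,
        7.07163315e-03, -8.78180089e-06]), 'tool_pos': array([ 0.15987013, -0.60355898,  0.23007105]), 'tool_rot': array([-3.11330033e+00, -4.05133293e-01,  2.88633373e-05]), 'contact_force': array([ 0.48307822,  0.79592172, -0.51015356]), 'wrist_torque': array([ 0.01319028, -0.00046167,  0.03476218]), 'grip_force': 0.0, 'opening': 0.08555603491200446}
top 45.01461158768059 [0.00603007 0.         0.         0.         0.        ] (array([ 0.47067984, -0.08363095,  1.32517794]), array([ 0.08848242,  0.02210117, -0.99583252]))
side 56.110003281826366 [-0.08198696  0.          0.          0.          0.        ] (array([0.53398904, 0.5141859 , 0.71421252]), array([ 0.07197113, -0.67443889, -0.7348145 ]))
```

View pics/top0.png

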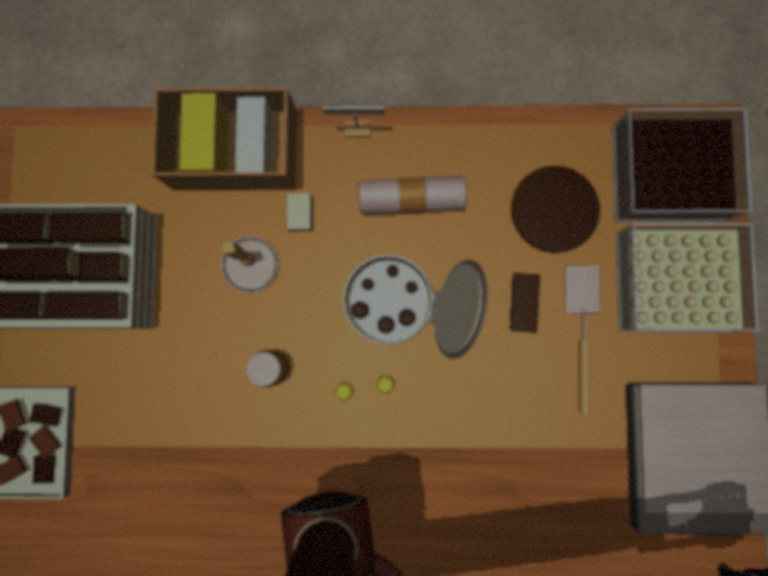

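View pics/side0.png

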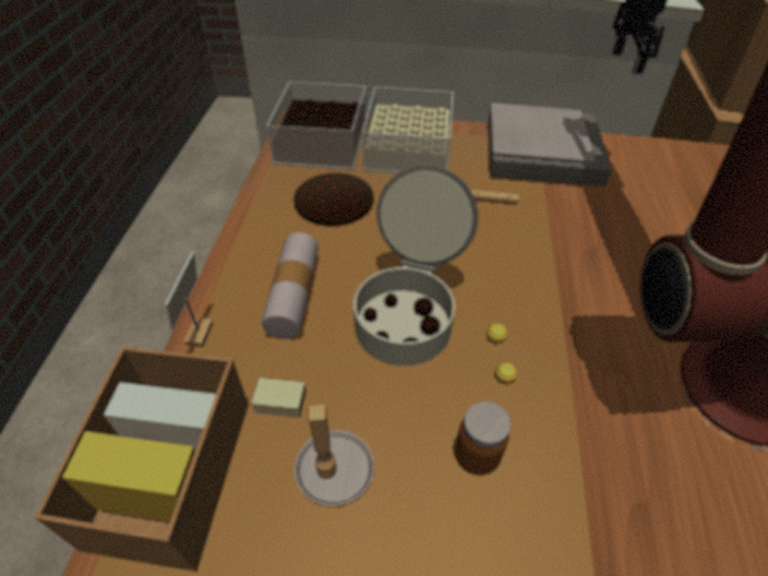

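Top view: +x up, +y left. The tub is at (388,299), the dish with the stirrer at (249,264), and the lid at (460,308). Two yellow decoys lie at (345,391) and (385,384), outside the tub. The brown disc at (555,209) is also unlisted. One enlarged montage for measuring:

Run:
```python
from h import *
t,s=load("top0"),load("side0")
def crop(d,x,y,w,h):
    im=cv2.resize(d["img"][y:y+h,x:x+w,::-1],(400,300),interpolation=cv2.INTER_CUBIC)
    im=cv2.convertScaleAbs(im,alpha=1.5)
    for k in range(10,w,10): cv2.putText(im,str(x+k),(int(k*400/w)-10,8),0,.3,(0,255,255)); cv2.line(im,(int(k*400/w),10),(int(k*400/w),14),(0,255,255))
    for k in range(10,h,10): cv2.putText(im,str(y+k),(0,int(k*300/h)+4),0,.3,(0,255,255)); cv2.line(im,(20,int(k*300/h)),(24,int(k*300/h)),(0,255,255))
    return im
a=crop(t,224,163,108,81);b=crop(t,136,145,64,48);c=crop(s,228,105,96,140) if 0 else crop(s,228,172,96,72);e=crop(s,182,262,96,72)
cv2.imwrite("pics/m.png",np.vstack([np.hstack([a,b]),np.hstack([c,e])]))
```

```text
(no output)
```

View pics/m.png

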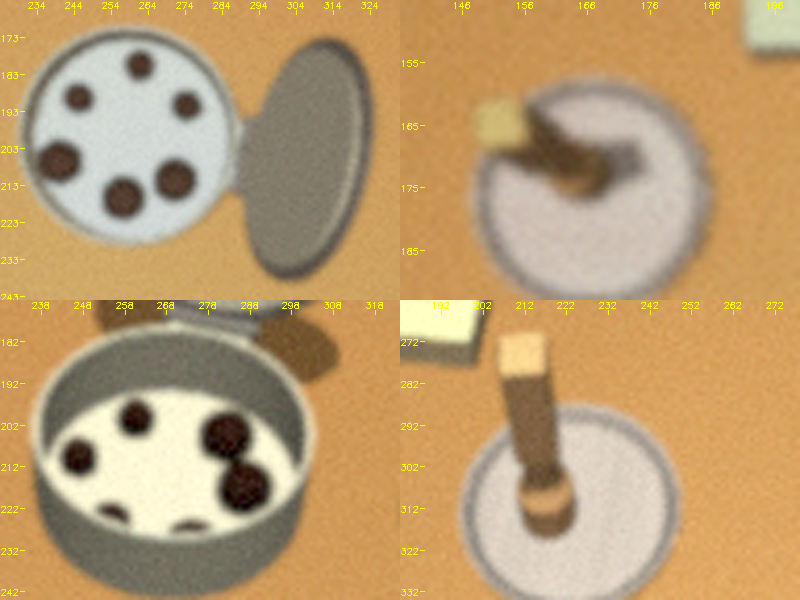

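Montage, in crop pixels:
- **Tub, top view:** rim centred about (130,135). Smalls at (139,65), (78,97), (186,105). Bigs at (59,161), (123,198), (175,180).
- **Stirrer:** handle top face at (503,125) in the top view and (523,354) in the side view.
- **Lid, top view:** ellipse about (309,160), with the hinge about (240,150).

Run:
```python
from h import *
from scipy.optimize import least_squares
np.set_printoptions(precision=4,suppress=True)
t,s=load("top0"),load("side0")
A=lambda x,y:(224+x/3.704-.5,163+y/3.704-.5)
B=lambda x,y:(136+(x-400)/6.25-.5,145+y/6.25-.5)
C=lambda x,y:(228+x/4.167-.5,172+(y-300)/4.167-.5)
D=lambda x,y:(182+(x-400)/4.167-.5,262+(y-300)/4.167-.5)
print("handle top",tri((t,B(503,125)),(s,D(523,354))))
for z in [.164]:
    P=[onz(t,B(*p),z)[:2] for p in [(478,105),(520,97),(528,142),(486,150)]]
    for i in range(4): 
        e=P[(i+1)%4]-P[i]; print("edge",np.degrees(np.arctan2(*e[::-1])),np.linalg.norm(e))
    P=[onz(s,D(*p),z)[:2] for p in [(500,333),(546,333),(545,375),(502,376)]]
    for i in range(4): 
        e=P[(i+1)%4]-P[i]; print("edge s",np.degrees(np.arctan2(*e[::-1])),np.linalg.norm(e))
print("foot bottom front side",onz(s,D(548,535),.004))
# tub rim ring fit: centre (x,y,z), r=.082 from top+side extremes
def ringfit(pts,r,x0,fz=None):
    def res(p):
        o=[]
        th=np.linspace(0,2*np.pi,720)
        for d,u in pts:
            q=proj(d,np.c_[p[0]+r*np.cos(th),p[1]+r*np.sin(th),0*th+p[2]])
            o.append(np.min(np.linalg.norm(q-np.array(u),axis=1)))
        return o
    f=least_squares(res,x0,diff_step=1e-3); return f.x,f.cost
c0=onz(t,A(130,135),.06)
print("tub",ringfit([(t,A(21,135)),(t,A(130,26)),(t,A(130,244)),(t,A(65,50)),(t,A(60,219)),(t,A(215,205)),(s,C(31,430)),(s,C(316,430)),(s,C(172,540)),(s,C(85,515)),(s,C(265,510))],.081,c0))
c1=onz(t,B(593,190),.012)
print("dish",ringfit([(t,B(474,190)),(t,B(712,190)),(t,B(593,77)),(s,D(460,505)),(s,D(682,505)),(s,D(571,405))],.055,c1))
for n,p,z in [("s",(139,65),.024),("s",(78,97),.024),("s",(186,105),.024),("b",(59,161),.026),("b",(123,198),.026),("b",(175,180),.026)]:
    print(n,onz(t,A(*p),z))
print("hinge",onz(t,A(240,150),.06))
for z in (.15,.2):print(onz(t,A(309,160),z))
# lid fit from top outline and side outline (side0.png /1.5)
S=lambda x,y:(x/1.5,y/1.5)
lp=[(t,A(325,38)),(t,A(290,279)),(t,A(373,130)),(t,A(350,218)),(s,S(428,168)),(s,S(378,213)),(s,S(477,216)),(s,S(395,250)),(s,S(463,247))]
c=np.array(ringfit([(t,A(21,135)),(t,A(130,26)),(t,A(130,244)),(t,A(65,50)),(t,A(60,219)),(s,C(31,430)),(s,C(316,430)),(s,C(172,540))],.081,c0)[0])
def res(p):
    yaw,phi=p; o=[]; th=np.linspace(0,2*np.pi,360)
    Rz=R.from_euler('z',yaw).as_matrix()
    ring=[]
    for z in(0,.006): ring.append(np.c_[.086*np.cos(th),.088+.086*np.sin(th),0*th+z])
    q=np.vstack(ring)@R.from_euler('x',phi).as_matrix().T+[0,-.088,.06]
    q=q@Rz.T+[c[0],c[1],0]
    hull={}
    for d,u in lp:
        h=cv2.convexHull(proj(d,q).astype(np.float32)); o.append(cv2.pointPolygonTest(h,tuple(map(float,u)),True))
    return o
f=least_squares(res,[0.,2.0],diff_step=1e-3); print("lid yaw,angle",f.x,np.array(f.fun))
```

```text
handle top (array([0.6442, 0.2078, 0.1591]), [np.float64(0.7), np.float64(0.7)])
edge -79.1780193790252 0.0173831448683293
edge -168.6357424069157 0.018865463923085683
edge 100.81744673297209 0.0173535565582087
edge 11.454160179845692 0.018864394033660685
edge s -172.88349013946126 0.01920846298252232
edge s 99.46416131380248 0.01966521776647473
edge s 8.620471576602407 0.01756039097129937
edge s -75.91011592283326 0.02025946927622921
foot bottom front side [0.6424 0.2198 0.004 ]
tub (array([ 0.5641, -0.0625,  0.0548]), np.float64(1.5415739389424483))
dish (array([0.6339, 0.2038, 0.0059]), np.float64(0.1266065205786826))
s [ 0.6202 -0.0689  0.024 ]
s [ 0.5957 -0.0224  0.024 ]
s [ 0.5895 -0.1047  0.024 ]
b [ 0.5468 -0.0083  0.026 ]
b [ 0.5188 -0.0569  0.026 ]
b [ 0.5324 -0.0962  0.026 ]
hinge [ 0.5529 -0.1438  0.06  ]
[ 0.5402 -0.1866  0.15  ]
[ 0.5372 -0.1823  0.2   ]
lid yaw,angle [-0.1861  1.9497] [ 0.2946  1.4096 -0.6783  0.2344  3.3358  1.8945  0.507   1.0759  1.7642]
```

Measurements agree with the text:
- **Stirrer:** handle top (0.643, 0.207), z 0.159 against an expected 0.164, handle yaw about 10.5°.
- **Tub:** centre about (0.564, -0.062), yaw about -0.16.
- **Lid:** open at about 1.95 rad.

Next I move over the stirrer.

```bash
cat > go.py <<'E'
import sys,numpy as np
from scipy.spatial.transform import Rotation as R
from station import status
o=status.get_obs(); M=R.from_rotvec(o["tool_rot"]).as_matrix(); np.set_printoptions(precision=3,suppress=True)
print("t",round(o["t"],2),"pos",o["tool_pos"],"yaw",round(np.degrees(np.arctan2(M[1,0],M[0,0])),2),"tilt z",M[:,2],"F",o["contact_force"],"T",o["wrist_torque"],"open",round(o["opening"],4),"grip",o["grip_force"],"q",o["q"])
for a in sys.argv[1:]:
    p=np.array([float(v) for v in a.split(",")]); print(a,"units",M.T@(p-o["tool_pos"])/.03)
E
python3 -m jog '[[0,0,0.86,0,0,-0.9,1],[0,0,0,0.4,-0.4,-0.9,1],[0,0,0,0.86,-0.98,-0.9,1],[0,0,0,0.86,-0.98,0,1],[0,0,0,0.86,-0.98,0,1]]'
for i in 1; do python3 -m jog '[[0,0,0,0.86,-0.98,0,1],[0,0,0,0.86,-0.98,0,1],[0,0,0,0.86,-0.98,0,1],[0,0,0,0.86,-0.98,0,1],[0,0,0,0.86,-0.98,0,1]]'; done
python3 go.py 0.643,0.207,0.25
```

```text
t: 0.72
tool_pos: [0.23, -0.4882, 0.3123]
tool_rot: [3.128, 0.288, 0.0]
contact_force: [0.1, -0.7, -0.8]
opening: 0.0851
grip_force: 0.0
t: 1.35
tool_pos: [0.3298, -0.3199, 0.3118]
tool_rot: [-3.128, -0.288, 0.0]
contact_force: [0.2, -0.2, -0.4]
opening: 0.0852
grip_force: 0.0
t 1.35 pos [ 0.33  -0.32   0.312] yaw 10.52 tilt z [-0.     0.001 -1.   ] F [ 0.233 -0.192 -0.421] T [ 0.011 -0.026  0.018] open 0.0852 grip 0.0 q [-0.932 -0.391  1.872  0.     1.661  0.455]
0.643,0.207,0.25 units [ 13.469 -15.361   2.067]
```

```bash
python3 -m jog '[[0,0,0,0.86,-0.98,0,1],[0,0,0,0.86,-0.98,0,1],[0,0,0,0.86,-0.98,0,1],[0,0,0,0.86,-0.98,0,1],[0,0,0,0.86,-0.98,0,1]]' >/dev/null
python3 -m jog '[[0,0,0,0.86,-0.98,0,1],[0,0,0,0.86,-0.98,0,1],[0,0,0,0.86,-0.98,0,1],[0,0,0,0.86,-0.98,0,1],[0,0,0,0.86,-0.98,0,1]]' >/dev/null
python3 -m jog '[[0,0,0,0.86,-0.98,0,1],[0,0,0,0.86,-0.98,0,1],[0,0,0,0.86,-0.98,0,1],[0,0,0,0.55,-0.65,0,1],[0,0,0,0,0,0,1]]' >/dev/null
python3 go.py 0.643,0.207,0.25
python3 - <<'E'
from h import *
d=grab("wrist","w1"); show(d,"pics/w1.png",s=1.5)
c=np.array([.643,.207])
a=np.radians(10.5);Rm=np.array([[np.cos(a),-np.sin(a)],[np.sin(a),np.cos(a)]])
print(proj(d,[[*(c+Rm@np.array(p)),.162] for p in [(.01,.01),(-.01,.01),(-.01,-.01),(.01,-.01)]])*1.5)
E
```

```text
t 3.23 pos [0.602 0.139 0.311] yaw 10.65 tilt z [-0.002 -0.    -1.   ] F [ 0.842  0.152 -0.108] T [-0.015  0.046 -0.004] open 0.0855 grip 0.0 q [ 0.107  0.003  1.532 -0.     1.609  1.492]
0.643,0.207,0.25 units [ 1.763 -1.97   2.036]
[[279.30559301 187.0452182 ]
 [281.08062174 216.23077629]
 [309.3322002  216.31921467]
 [308.09518107 187.13541079]]
```

View pics/w1.png

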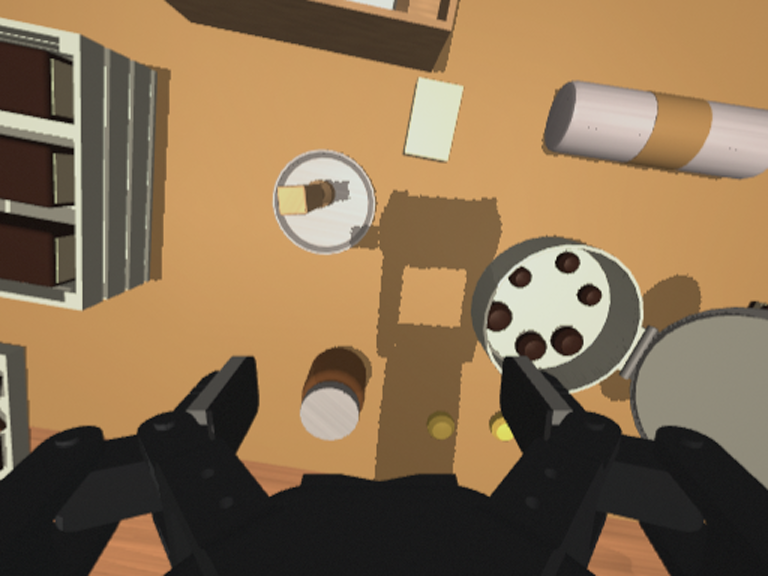

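Wrist view: the handle top sits at about (292,201), matching the predicted (294,202) within 1 mm. Now I centre, descend and grip.

```bash
python3 -m jog '[[0,0,0,0.88,-0.98,0,1],[0,0,0,0.88,-0.98,0,1],[0,0,0,0,0,1,1],[0,0,0,0,0,1,1],[0,0,0,0,0,0,1]]' 
python3 go.py 0.643,0.207,0.110
```

```text
t: 3.9
tool_pos: [0.6413, 0.2041, 0.2486]
tool_rot: [3.127, 0.286, -0.011]
contact_force: [0.7, 0.7, -0.7]
opening: 0.0851
grip_force: 0.0
t 3.9 pos [0.641 0.204 0.249] yaw 10.47 tilt z [-0.007 -0.002 -1.   ] F [ 0.667  0.747 -0.693] T [-0.011 -0.037 -0.028] open 0.0851 grip 0.0 q [ 0.198  0.159  1.47  -0.     1.52   1.586]
0.643,0.207,0.110 units [ 0.105 -0.088  4.619]
```

```bash
python3 -m jog '[[0,0,0,0.05,-0.05,1,1],[0,0,0,0,0,1,1],[0,0,0,0,0,1,1],[0,0,0,0,0,1,1],[0,0,0,0,0,0.6,1]]' 
python3 -m jog '[[0,0,0,0,0,0,-0.5],[0,0,0,0,0,0,-1],[0,0,0,0,0,0,-1],[0,0,0,0,0,0,-1],[0,0,0,0,0,0,-1]]' 60
python3 go.py 0.643,0.207,0.110
```

```text
t: 4.53
tool_pos: [0.6445, 0.2065, 0.1143]
tool_rot: [3.128, 0.287, 0.0]
contact_force: [-0.2, 0.1, -0.0]
opening: 0.0855
grip_force: 0.0
t: 5.15
tool_pos: [0.6454, 0.2076, 0.116]
tool_rot: [-3.128, -0.288, -0.004]
contact_force: [0.1, 0.5, 5.1]
opening: 0.0197
grip_force: 59.0
t 5.15 pos [0.645 0.208 0.116] yaw 10.53 tilt z [ 0.003  0.001 -1.   ] F [0.091 0.521 5.107] T [0.161 0.052 0.016] open 0.0197 grip 58.99385154247284 q [0.201 0.262 1.577 0.    1.299 1.588]
0.643,0.207,0.110 units [-0.082  0.007  0.199]
```

```bash
python3 -m jog '[[0,0,0,0,0,-0.5,-1],[0,0,0,0,0,-1,-1],[0,0,0,0,0,-1,-1],[0,0,0,-0.2,0.4,-0.5,-1],[0,0,0,-0.4,0.8,0,-1]]' 80 
python3 -m jog '[[0,0,0,-0.47,0.9,0,-1],[0,0,0,-0.47,0.9,0,-1],[0,0,0,-0.47,0.9,0,-1],[0,0,0,-0.47,0.9,0,-1],[0,0,0,-0.47,0.9,0,-1]]' 
python3 -m jog '[[0,0,0,-0.47,0.9,0,-1],[0,0,0,-0.47,0.9,0,-1],[0,0,0,-0.4,0.8,0,-1],[0,0,0,0,0,0,-1]]' 
python3 go.py 0.564,-0.062,0.205
python3 - <<'E'
from h import *
d=load("w1");th=np.linspace(0,6.283,361)
q=proj(d,np.c_[.564+.082*np.cos(th),-.062+.082*np.sin(th),0*th+.06])*1.5; print(q.min(0),q.max(0))
d=grab("wrist","w2"); show(d,"pics/w2.png",s=1.5)
E
```

```text
t: 5.78
tool_pos: [0.6335, 0.1676, 0.2056]
tool_rot: [3.128, 0.29, 0.003]
contact_force: [0.0, 0.0, -2.1]
opening: 0.0191
grip_force: 77.9
t: 6.4
tool_pos: [0.5863, 0.0205, 0.2019]
tool_rot: [-3.129, -0.286, 0.006]
contact_force: [-0.2, -0.1, -0.9]
opening: 0.0193
grip_force: 77.9
t: 6.9
tool_pos: [0.5612, -0.0635, 0.2022]
tool_rot: [-3.128, -0.282, 0.005]
contact_force: [0.1, -0.0, -1.3]
opening: 0.0188
grip_force: 78.0
t 6.9 pos [ 0.561 -0.063  0.202] yaw 10.31 tilt z [-0.003  0.    -1.   ] F [ 0.109 -0.029 -1.329] T [ 0.058 -0.061 -0.013] open 0.0188 grip 77.97329664230347 q [-0.244 -0.069  1.782 -0.001  1.431  1.147]
0.564,-0.062,0.205 units [ 0.101 -0.031 -0.094]
[484.49234428 244.0010894 ] [645.96773571 395.14821252]
```

View pics/w2.png

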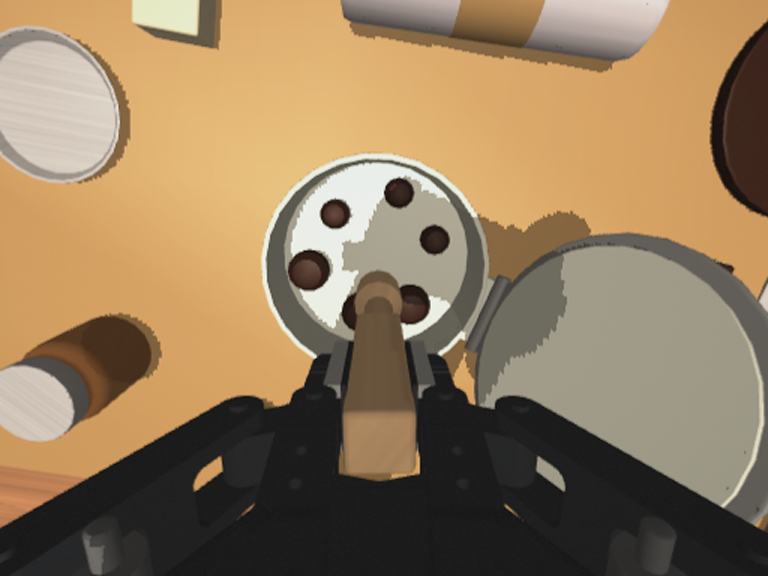

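Wrist view: the stirrer is held upright over the tub. Pralines at (335,213), (399,192), (434,240), (309,270), (357,310) and (413,304). Tub rim: left 262, right 488, top 152. The hinge bar runs from (505,280) to (472,348).

```bash
cat >> h.py <<'E'
def pralines(d,c,yaw,zt=.02):
    g=d["img"].astype(int); th=np.linspace(0,6.283,90)
    m=np.zeros(g.shape[:2],np.uint8); q=proj(d,np.c_[c[0]+.076*np.cos(th),c[1]+.076*np.sin(th),0*th+.006])
    cv2.fillPoly(m,[np.round(q).astype(np.int32)],1)
    b=((g.max(2)<110)&(m>0)).astype(np.uint8)
    n,_,st,ce=cv2.connectedComponentsWithStats(b); out=[]
    for i in range(1,n):
        if st[i,4]>25:
            p=onz(d,ce[i],zt)[:2]-c; e=np.array([np.cos(yaw),np.sin(yaw)]); x=p@e; y=p@[-e[1],e[0]]
            out.append((np.round([1000*x,1000*y,np.degrees(np.arctan2(y,x)),1000*np.hypot(x,y)]).astype(int).tolist(),int(st[i,4])))
    return out
E
python3 - <<'E'
from h import *
d=load("w2");th=np.linspace(0,6.283,721)
from scipy.optimize import least_squares
P=np.array([(262,258),(285,195),(373,152),(455,180),(488,250),(280,325)])/1.5
def res(p):
    q=proj(d,np.c_[p[0]+.082*np.cos(th),p[1]+.082*np.sin(th),0*th+.06]); return [np.min(np.linalg.norm(q-u,axis=1)) for u in P]
f=least_squares(res,[.564,-.062],diff_step=1e-3);print(f.x,f.fun)
a,b=[onz(d,np.array(u)/1.5,.06) for u in((505,280),(472,348))];m=(a+b)/2
print(a,b,"yaw hinge line",np.arctan2(*(a-b)[1::-1]),np.linalg.norm(a-b),"mid",m, np.linalg.norm(m[:2]-f.x))
v=m[:2]-f.x; print("yaw",np.arctan2(v[0],-v[1]))
print("foot",onz(d,np.array((380,300))/1.5,.1))
for p in pralines(d,np.array([.564,-.062]),-.16): print(p)
for p in pralines(load("top0"),np.array([.564,-.062]),-.16): print(p)
E
```

```text
[ 0.56448781 -0.06069894] [0.48859217 0.21176227 0.5634538  1.13707522 1.21460334 0.24271219]
[ 0.57538845 -0.15321802  0.06      ] [ 0.51966667 -0.14254552  0.06      ] yaw hinge line -0.18924003173057707 0.05673463524644823 mid [ 0.54752756 -0.14788177  0.06      ] 0.08881720089695266
yaw -0.1921367264526875
foot [ 0.5562099 -0.0651515  0.1      ]
([57, 3, 3, 57], 311)
([25, 45, 61, 52], 299)
([33, -36, -48, 49], 307)
([19, -67, -74, 70], 64)
([-25, 51, 116, 57], 579)
([-38, -19, -153, 43], 1543)
([57, 1, 1, 57], 58)
([24, 43, 61, 50], 60)
([32, -39, -51, 50], 62)
([-27, 54, 116, 60], 168)
([-26, -39, -123, 47], 121)
([-45, -2, -177, 45], 119)
```

```bash
cat > path.py <<'E'
# path.py step_mm  "r,theta r,theta ..." in tub polar (mm,deg): prints tool-axis shifts in units
import sys,numpy as np
from h import *
from station import status
o=status.get_obs(); M=R.from_rotvec(o["tool_rot"]).as_matrix()
C=np.array([.5643,-.0612]); yaw=-.19; st=float(sys.argv[1])/1000
e=np.array([np.cos(yaw),np.sin(yaw)]); E=np.array([e,[-e[1],e[0]]])
cur=E@(o["tool_pos"][:2]-C); print("now tub mm",np.round(cur*1000),"z",o["tool_pos"][2],"F",np.round(o["contact_force"],1))
pr=np.hypot(*cur)*1000; pt=np.degrees(np.arctan2(cur[1],cur[0]))
for w in sys.argv[2].split():
    r,t=map(float,w.split(",")); 
    pol=min(pr,r)>25
    tgt=np.array([r*np.cos(np.radians(t)),r*np.sin(np.radians(t))])/1000
    L=abs(np.radians(t-pt))*r/1000 if pol else np.linalg.norm(tgt-cur)
    n=max(1,int(np.ceil(L/st))); c0=cur.copy(); rows=[]
    for i in range(1,n+1):
        f=i/n
        if pol: rr=pr+(r-pr)*f; a=np.radians(pt+(t-pt)*f); p=np.array([rr*np.cos(a),rr*np.sin(a)])/1000
        else: p=c0+(tgt-c0)*f
        d=M.T@np.r_[E.T@(p-cur),0]/.03; rows.append("%.2f,%.2f"%(d[0],d[1])); cur=p
    pr,pt=r,t; print(w,":"," ".join(rows))
E
python3 -m jog '[[0,0,0,0.2,0,0.7,-1],[0,0,0,0,0,1,-1],[0,0,0,0,0,0.8,-1],[0,0,0,0,0,0.2,-1],[0,0,0,0,0,0,-1]]' 
python3 path.py 11 "48,92 47,210 0,0"
```

```text
t: 7.58
tool_pos: [0.569, -0.0594, 0.1223]
tool_rot: [-3.128, -0.289, 0.002]
contact_force: [-0.2, 0.8, -0.6]
opening: 0.0192
grip_force: 78.0
now tub mm [4. 3.] z 0.12231463328156701 F [-0.2  0.8 -0.6]
48,92 : 0.07,-0.30 0.07,-0.30 0.07,-0.30 0.07,-0.30 0.07,-0.30
47,210 : -0.36,-0.08 -0.36,0.00 -0.35,0.09 -0.32,0.16 -0.28,0.23 -0.22,0.29 -0.14,0.33 -0.07,0.35 0.02,0.36
0,0 : 0.31,-0.05 0.31,-0.05 0.31,-0.05 0.31,-0.05 0.31,-0.05
```

```bash
python3 -m jog '[[0,0,0,0.07,-0.3,0.05,-1],[0,0,0,0.07,-0.3,0,-1],[0,0,0,0.07,-0.3,0,-1],[0,0,0,0.07,-0.3,0,-1],[0,0,0,0.07,-0.3,0,-1]]' 
python3 -m jog '[[0,0,0,-0.36,-0.08,0,-1],[0,0,0,-0.36,0,0,-1],[0,0,0,-0.35,0.09,0,-1],[0,0,0,-0.32,0.16,0,-1],[0,0,0,-0.28,0.23,0,-1]]' 
python3 -m jog '[[0,0,0,-0.22,0.29,0,-1],[0,0,0,-0.14,0.33,0,-1],[0,0,0,-0.07,0.35,0,-1],[0,0,0,0.02,0.36,0,-1],[0,0,0,0,0,0,-1]]' 
python3 path.py 11 "0,0"
python3 - <<'E'
from h import *
d=grab("wrist","w3"); 
for p in pralines(d,np.array([.5643,-.0612]),-.19): print(p)
E
```

```text
t: 8.2
tool_pos: [0.5718, -0.0134, 0.1221]
tool_rot: [3.127, 0.289, 0.002]
contact_force: [0.6, -0.3, -0.8]
opening: 0.0192
grip_force: 78.0
t: 8.82
tool_pos: [0.5277, -0.0376, 0.1246]
tool_rot: [3.121, 0.287, 0.018]
contact_force: [7.7, -5.7, -0.7]
opening: 0.0192
grip_force: 78.4
t: 9.45
tool_pos: [0.5217, -0.0768, 0.1229]
tool_rot: [-3.128, -0.286, -0.01]
contact_force: [5.4, 1.5, -0.0]
opening: 0.0194
grip_force: 78.5
now tub mm [-39. -23.] z 0.12287862706186997 F [ 5.4  1.5 -0. ]
0,0 : 0.30,-0.05 0.30,-0.05 0.30,-0.05 0.30,-0.05 0.30,-0.05
([56, 4, 4, 56], 620)
([24, 45, 62, 51], 608)
([33, -36, -48, 49], 560)
([-21, -44, -115, 48], 1258)
([-53, 22, 158, 58], 874)
([-49, -26, -152, 55], 1013)
```

```bash
python3 -m jog '[[0,0,0,0.3,-0.05,0,-1],[0,0,0,0.3,-0.05,0,-1],[0,0,0,0.3,-0.05,0,-1],[0,0,0,0.35,-0.05,0,-1],[0,0,0,0.3,0,0,-1]]' 
python3 path.py 11 "0,0"
python3 - <<'E'
from h import *
d=grab("wrist","w4"); show(d,"pics/w4.png",(150,80,350,260),3.5)
for p in pralines(d,np.array([.5643,-.0612]),-.19): print(p)
E
```

```text
t: 10.12
tool_pos: [0.5648, -0.0615, 0.1216]
tool_rot: [-3.128, -0.289, 0.001]
contact_force: [0.5, 0.0, -1.0]
opening: 0.0189
grip_force: 78.6
now tub mm [ 1. -0.] z 0.12162948861334863 F [ 0.5  0.  -1. ]
0,0 : -0.01,-0.01
([57, 4, 4, 57], 549)
([25, 46, 61, 52], 525)
([34, -36, -47, 49], 524)
([18, 14, 37, 23], 87)
([-21, -36, -121, 41], 1869)
([-51, 16, 163, 53], 1166)
```

View pics/w4.png

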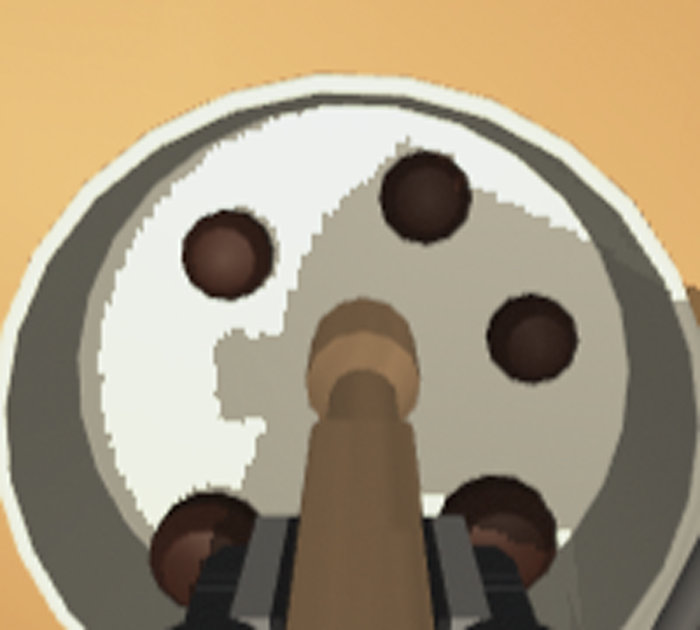

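Wrist crop: the three smalls have not moved. One big is at lower left (205,545) and one at lower right (500,535). The third is hidden behind the handle, so I check it in the side view.

Run:
```python
from h import *
a=grab("side","s4"); b=grab("top","t4")
A=cv2.resize(a["img"][165:250,225:325,::-1],(400,340),interpolation=cv2.INTER_CUBIC);B=cv2.resize(b["img"][160:245,222:322,::-1],(400,340),interpolation=cv2.INTER_CUBIC)
cv2.imwrite("pics/m4.png",cv2.convertScaleAbs(np.hstack([A,B]),alpha=1.5))
for d in(a,b):print(*pralines(d,np.array([.5643,-.0612]),-.19),sep="\n")
```

```text
([-4, 14, 105, 15], 1663)
([4, -3, -36, 5], 1993)
```

View pics/m4.png

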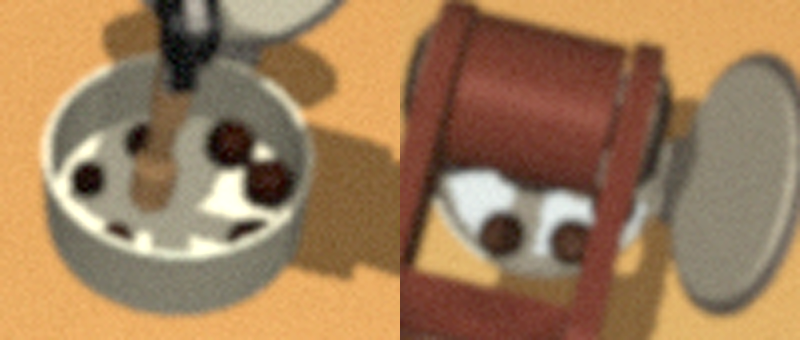

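Run:
```python
from h import *
a=load("s4");e=np.array([np.cos(.19),-np.sin(.19)]);E=np.array([e,[-e[1],e[0]]])
for p in[(88,178),(140,138),(232,143),(268,183)]: print(p,np.round(1000*E@(onz(a,(224.5+p[0]/4,164.5+p[1]/4),.018)[:2]-[.5643,-.0612])))
```

```text
(88, 178) [54.  8.]
(140, 138) [ 33. -35.]
(232, 143) [-25. -49.]
(268, 183) [-55. -23.]
```

Run:
```python
from h import *
for tag,c,zb,sc in(("w4",(.5648,-.0615),.0096,1),("w2",(.561,-.0635),.09,1)):
    d=load(tag);th=np.linspace(0,6.283,100)
    for dz in(0,.032):
        q=proj(d,np.c_[c[0]+.014*np.cos(th),c[1]+.014*np.sin(th),0*th+zb+dz])
        q=(q-[150,80])*3.5 if tag=="w4" else q*1.5
        print(tag,dz,q.min(0),q.max(0))
```

```text
w4 0 [307.97187301 343.58231631] [408.73451736 440.98362745]
w4 0.032 [301.0980778  371.04144705] [415.20449141 480.26682665]
w2 0 [357.22877843 267.01989121] [400.39395224 308.71699411]
w2 0.032 [354.27737243 278.91323179] [403.15006978 325.65499804]
```

The handle has pivoted about 12 mm in the pads, foot forward, so I straighten it by pressing the foot on the far wall between two smalls, then grip at 120 N.

```bash
python3 -m jog '[[0,0,0,0,-0.22,0,-1],[0,0,0,0.1,-0.22,0,-1],[0,0,0,0.35,0,0,-1],[0,0,0,0.35,0,0,-1],[0,0,0,0.35,0,0,-1]]' 60
python3 -m jog '[[0,0,0,0.3,0,0,-1],[0,0,0,0.2,0,0,-1],[0,0,0,0.15,0,0,-1],[0,0,0,0,0,0,-1]]'
python3 path.py 8 "0,0"
```

```text
t: 10.9
tool_pos: [0.5967, -0.0425, 0.1219]
tool_rot: [3.128, 0.288, 0.001]
contact_force: [-0.4, -0.7, -0.4]
opening: 0.0192
grip_force: 78.6
t: 11.4
tool_pos: [0.6133, -0.0396, 0.1212]
tool_rot: [3.128, 0.288, -0.009]
contact_force: [-6.1, -1.9, 0.3]
opening: 0.0192
grip_force: 79.1
now tub mm [44. 30.] z 0.12115335674471289 F [-6.1 -1.9  0.3]
0,0 : -0.25,0.06 -0.25,0.06 -0.25,0.06 -0.25,0.06 -0.25,0.06 -0.25,0.06 -0.25,0.06
```

```bash
python3 -m jog '[[0,0,0,0.12,0,0,-1],[0,0,0,0.12,0,0,-1],[0,0,0,0.12,0,0,-1],[0,0,0,0.05,0,0,-1],[0,0,0,0,0,0,-1]]' 45
python3 path.py 8 "0,0"
python3 - <<'E'
from h import *
from station import status
p=status.get_obs()["tool_pos"];d=grab("wrist","w5");show(d,"pics/w5.png",(130,80,370,260),3); th=np.linspace(0,6.283,100)
for k in(0,.032):
    q=(proj(d,np.c_[p[0]+.014*np.cos(th),p[1]+.014*np.sin(th),0*th+p[2]-.112+k])-[130,80])*3; print(q.min(0),q.max(0))
E
```

```text
t: 12.02
tool_pos: [0.6249, -0.0376, 0.1214]
tool_rot: [3.127, 0.288, -0.01]
contact_force: [-7.3, -1.8, 3.5]
opening: 0.0192
grip_force: 79.6
now tub mm [55. 35.] z 0.1214125512766652 F [-7.3 -1.8  3.5]
0,0 : -0.24,0.05 -0.24,0.05 -0.24,0.05 -0.24,0.05 -0.24,0.05 -0.24,0.05 -0.24,0.05 -0.24,0.05 -0.24,0.05
[323.87926673 292.47733733] [410.3205685  375.95128369]
[318.03445406 316.4713727 ] [415.91084547 410.03095163]
```

View pics/w5.png

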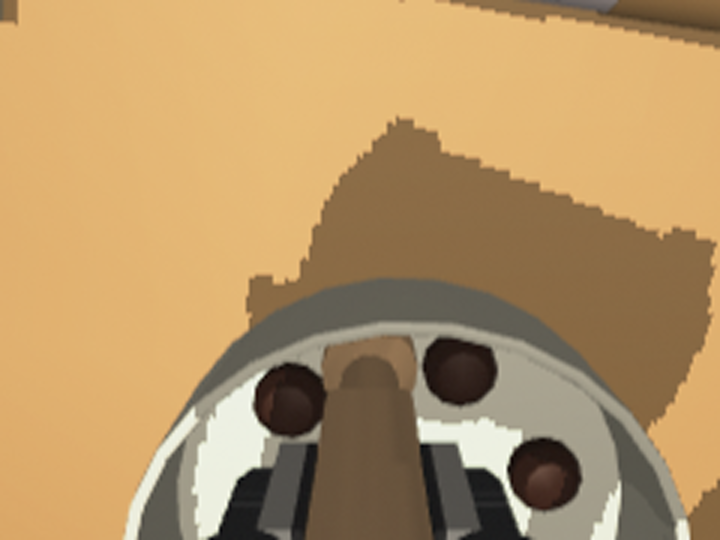

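Wrist crop: the foot is against the far wall at (368,365) and upright again. s1 is at (290,400), s0 at (460,370) and s2 at (543,473).

```bash
python3 -m jog '[[0,0,0,-0.3,0.05,0,-1],[0,0,0,-0.35,0.06,0,-1],[0,0,0,-0.35,0.06,0,-1],[0,0,0,-0.35,0.06,0,-1],[0,0,0,-0.35,0.06,0,-1]]' 120
python3 path.py 10 "5,150 50,97 50,35"
python3 - <<'E'
from h import *
d=grab("wrist","w6")
for p in pralines(d,np.array([.5643,-.0612]),-.19): print(p)
E
```

```text
t: 12.7
tool_pos: [0.5777, -0.0549, 0.1219]
tool_rot: [3.128, 0.288, 0.001]
contact_force: [0.2, 0.9, -0.9]
opening: 0.0189
grip_force: 117.0
now tub mm [12.  9.] z 0.12190402057061989 F [ 0.2  0.9 -0.9]
5,150 : -0.29,-0.00 -0.29,-0.00
50,97 : 0.10,-0.30 0.10,-0.30 0.10,-0.30 0.10,-0.30 0.10,-0.30
50,35 : 0.28,0.10 0.26,0.15 0.23,0.19 0.19,0.23 0.15,0.26 0.10,0.28
([57, 4, 4, 57], 534)
([28, 50, 61, 58], 523)
([34, -35, -46, 49], 517)
([20, 12, 31, 23], 167)
([-32, -12, -159, 34], 4758)
```

```bash
python3 -m jog '[[0,0,0,-0.29,0,0,-1],[0,0,0,-0.25,0,0,-1],[0,0,0,0.08,-0.3,0,-1],[0,0,0,0.1,-0.3,0,-1],[0,0,0,0.1,-0.3,0,-1]]' 120
python3 -m jog '[[0,0,0,0.1,-0.3,0,-1],[0,0,0,0.1,-0.3,0,-1],[0,0,0,0.28,0.08,0,-1],[0,0,0,0.26,0.13,0,-1],[0,0,0,0.23,0.18,0,-1]]'
python3 path.py 8 "50,35 50,-35"
python3 -m jog '[[0,0,0,0.19,0.23,0,-1],[0,0,0,0.15,0.26,0,-1],[0,0,0,0.1,0.28,0,-1],[0,0,0,0,0,0,-1]]'
python3 path.py 8 "50,35 50,-35"
python3 - <<'E'
from h import *
d=grab("wrist","w7")
for p in pralines(d,np.array([.5643,-.0612]),-.19): print(p)
E
```

```text
t: 13.38
tool_pos: [0.5661, -0.0286, 0.1219]
tool_rot: [-3.128, -0.289, -0.0]
contact_force: [0.3, 0.5, -0.5]
opening: 0.0183
grip_force: 117.1
t: 14.0
tool_pos: [0.594, -0.0185, 0.1219]
tool_rot: [3.128, 0.288, 0.0]
contact_force: [0.3, 0.2, -1.2]
opening: 0.0184
grip_force: 117.2
now tub mm [21. 48.] z 0.12185298836910002 F [ 0.3  0.2 -1.2]
50,35 : 0.14,0.19 0.11,0.20 0.08,0.21 0.05,0.22
50,-35 : 0.04,0.25 0.00,0.25 -0.04,0.25 -0.07,0.24 -0.11,0.23 -0.14,0.21 -0.17,0.19 -0.20,0.16
t: 14.5
tool_pos: [0.6076, -0.0405, 0.12]
tool_rot: [3.127, 0.287, -0.016]
contact_force: [-6.9, -3.8, -0.0]
opening: 0.0189
grip_force: 117.7
now tub mm [39. 28.] z 0.12002338631415171 F [-6.9 -3.8 -0. ]
50,35 : 0.08,0.02
50,-35 : 0.04,0.25 0.00,0.25 -0.04,0.25 -0.07,0.24 -0.11,0.23 -0.14,0.21 -0.17,0.19 -0.20,0.16
([68, 31, 24, 75], 232)
([48, 35, 36, 60], 506)
([58, 5, 5, 58], 517)
([-16, 1, 177, 16], 5629)
([35, -35, -45, 49], 499)
```

Pushing along tool x pivots the handle, and at r = 50 the pralines wedge against the wall. I'll straighten the stirrer on the near wall between two bigs, which also shifts them. After that I'll sweep close to the wall with the tool turned along.

```bash
python3 -m jog '[[0,0,0,-0.35,0,-0.05,-1],[0,0,0,-0.45,0,0,-1],[0,0,0,-0.4,-0.13,0,-1],[0,0,0,-0.35,-0.12,0,-1],[0,0,0,-0.35,0,0,-1]]' 60
python3 path.py 10 "62,182"
python3 -m jog '[[0,0,0,-0.35,0,0,-1],[0,0,0,-0.3,0,0,-1],[0,0,0,-0.3,0,0,-1],[0,0,0,-0.2,0,0,-1],[0,0,0,0,0,0,-1]]' 
python3 path.py 8 "62,182"
```

```text
t: 15.18
tool_pos: [0.5523, -0.0411, 0.1235]
tool_rot: [3.128, 0.289, 0.001]
contact_force: [0.0, 0.8, -1.0]
opening: 0.0187
grip_force: 117.4
now tub mm [-16.  17.] z 0.12346112688957118 F [ 0.   0.8 -1. ]
62,182 : -0.28,0.01 -0.28,0.01 -0.28,0.01 -0.28,0.01 -0.28,0.01 -0.28,0.01
t: 15.8
tool_pos: [0.5244, -0.0512, 0.1273]
tool_rot: [3.118, 0.287, 0.025]
contact_force: [9.8, -7.9, -0.5]
opening: 0.0185
grip_force: 116.8
now tub mm [-41.   2.] z 0.12733737588462174 F [ 9.8 -7.9 -0.5]
62,182 : -0.70,-0.12
```

```bash
cat >> h.py <<'E'
def foottop(d):
    g=d["img"].astype(int); out=[]
    hsv=cv2.cvtColor(d["img"],cv2.COLOR_RGB2HSV)
    w=(hsv[...,1]>70)&(hsv[...,2]>75)&(hsv[...,0]>5)&(hsv[...,0]<22)
    for c in range(244,262,4):   # go up from the handle till wood ends
        r=235
        while r>100 and w[r-1:r+1,c-1:c+2].any(): r-=1
        out.append(r)
    return out
E
python3 - <<'E'
from h import *
for t in("w2","w3","w4","w5","w6","w7"): print(t,foottop(load(t)))
d=grab("wrist","w8"); print(foottop(d))
for p in pralines(d,np.array([.5643,-.0612]),-.19): print(p)
E
```

```text
w2 [181, 180, 179, 180, 181]
w3 [166, 164, 163, 164, 165]
w4 [167, 165, 164, 165, 166]
w5 [193, 192, 192, 191, 191]
w6 [181, 180, 179, 180, 181]
w7 [188, 188, 187, 187, 188]
[179, 177, 176, 175, 176]
([51, 38, 36, 64], 571)
([56, 4, 5, 56], 583)
([33, -35, -47, 48], 537)
([-52, -4, -175, 52], 2168)
([-22, -49, -114, 54], 979)
```

```bash
python3 -m jog '[[0,0,0,0.4,0,0.1,-1],[0,0,-1,0.4,0.1,0,-1],[0,0,-1,0.3,0.1,0,-1],[0,0,-1,0.3,0.1,0,-1],[0,0,-1,0,0,0,-1]]' 120
python3 -m jog '[[0,0,-1,0,0,0,-1],[0,0,-1,0,0,0,-1],[0,0,-1,0,0,0,-1],[0,0,-1,0,0,0,-1],[0,0,-1,0,0,0,-1]]'
python3 -m jog '[[0,0,-1,0,0,0,-1],[0,0,0,0,0,0,-1]]'
python3 path.py 10 "60,75"; python3 go.py
python3 - <<'E'
from h import *
d=grab("wrist","w9"); print(foottop(d))
for p in pralines(d,np.array([.5643,-.0612]),-.19): print(p)
E
```

```text
t: 16.48
tool_pos: [0.5621, -0.0462, 0.1199]
tool_rot: [-3.029, -0.831, 0.002]
contact_force: [-0.5, 1.3, -0.8]
opening: 0.0188
grip_force: 117.5
t: 17.1
tool_pos: [0.5616, -0.0461, 0.1198]
tool_rot: [-2.777, -1.467, 0.002]
contact_force: [0.5, -0.3, -1.3]
opening: 0.0187
grip_force: 117.5
t: 17.35
tool_pos: [0.5617, -0.0462, 0.1199]
tool_rot: [-2.713, -1.581, 0.001]
contact_force: [0.4, -0.4, -1.5]
opening: 0.0188
grip_force: 117.5
now tub mm [-5. 14.] z 0.11991058271142013 F [ 0.4 -0.4 -1.5]
60,75 : 0.32,0.04 0.32,0.04 0.32,0.04 0.32,0.04 0.32,0.04
t 17.35 pos [ 0.562 -0.046  0.12 ] yaw 60.47 tilt z [-0.001  0.001 -1.   ] F [ 0.393 -0.375 -1.525] T [-0.007  0.032 -0.019] open 0.0188 grip 117.46167540550232 q [-0.214  0.003  1.855  0.     1.284  0.301]
[180, 178, 177, 177, 178]
([51, 39, 37, 65], 545)
([56, 6, 6, 56], 526)
([-1, 24, 92, 24], 177)
([-55, 21, 159, 59], 904)
([-19, -31, -122, 36], 4244)
([33, -34, -46, 47], 490)
```

```bash
python3 -m jog '[[0,0,-1,0.3,0.03,0,-1],[0,0,0,0.32,0,0,-1],[0,0,0,0.32,0,0,-1],[0,0,0,0.32,0,0,-1],[0,0,0,0.3,0,0,-1]]'
python3 path.py 10 "59,76"
python3 -m jog '[[0,0,1,-0.01,0.175,0,-1],[0,0,1,-0.01,0.175,0,-1],[0,0,1,-0.01,0.175,0,-1],[0,0,1,-0.01,0.175,0,-1],[0,0,1,-0.01,0.175,0,-1]]'
python3 -m jog '[[0,0,1,-0.01,0.175,0,-1],[0,0,1,-0.01,0.175,0,-1],[0,0,1,-0.01,0.175,0,-1],[0,0,1,-0.01,0.175,0,-1],[0,0,1,-0.01,0.175,0,-1]]'
python3 path.py 10 "59,20"; python3 go.py
python3 - <<'E'
from h import *
d=grab("wrist","w10"); print(foottop(d))
for p in pralines(d,np.array([.5643,-.0612]),-.19): print(p)
E
```

```text
t: 18.02
tool_pos: [0.5833, -0.0039, 0.1203]
tool_rot: [-2.642, -1.7, -0.0]
contact_force: [0.0, 0.4, -1.5]
opening: 0.018
grip_force: 117.5
now tub mm [ 8. 60.] z 0.12031030348184868 F [ 0.   0.4 -1.5]
59,76 : -0.04,0.23
t: 18.65
tool_pos: [0.6039, -0.0202, 0.1202]
tool_rot: [-2.949, -1.084, 0.0]
contact_force: [-0.4, -0.4, -0.7]
opening: 0.0188
grip_force: 117.5
t: 19.27
tool_pos: [0.6157, -0.0434, 0.1201]
tool_rot: [-3.113, -0.419, 0.001]
contact_force: [0.2, 0.1, -0.9]
opening: 0.0187
grip_force: 117.6
now tub mm [47. 27.] z 0.12009455631555911 F [ 0.2  0.1 -0.9]
59,20 : 0.08,0.16 0.07,0.17
t 19.27 pos [ 0.616 -0.043  0.12 ] yaw 15.35 tilt z [-0.001  0.    -1.   ] F [ 0.154  0.059 -0.87 ] T [ 0.048  0.095 -0.024] open 0.0187 grip 117.57239699363708 q [-0.191  0.126  1.726  0.     1.29   1.112]
[180, 180, 179, 179, 180]
([67, 31, 25, 74], 376)
([58, 1, 1, 58], 1018)
([-4, -4, -137, 6], 7025)
```

```bash
python3 -m jog '[[0,0,1,0.05,0.17,0,-1],[0,0,1,0.04,0.17,0,-1],[0,0,1,0.03,0.17,0,-1],[0,0,1,-0.01,0.17,0,-1],[0,0,1,-0.01,0.17,0,-1]]'
python3 -m jog '[[0,0,1,-0.01,0.17,0,-1],[0,0,1,-0.01,0.17,0,-1],[0,0,1,-0.01,0.17,0,-1],[0,0,1,-0.01,0.17,0,-1],[0,0,1,-0.01,0.17,0,-1]]'
python3 path.py 10 "59,-25"
python3 - <<'E'
from h import *
d=grab("wrist","w11"); print(foottop(d))
for p in pralines(d,np.array([.5643,-.0612]),-.19): print(p)
E
python3 -m jog '[[0,0,1,0.02,0.17,0,-1],[0,0,1,0.02,0.17,0,-1],[0,0,1,0,0.17,0,-1],[0,0,1,-0.01,0.17,0,-1],[0,0,0,0,0,0,-1]]'
python3 go.py;python3 path.py 10 "59,-45"
python3 - <<'E'
from h import *
for n in("wrist","side"):
  d=grab(n,"12"+n)
  if n=="wrist":print(foottop(d))
  for p in pralines(d,np.array([.5643,-.0612]),-.19): print(p)
E
```

```text
t: 19.95
tool_pos: [0.6208, -0.0674, 0.12]
tool_rot: [-3.13, 0.262, 0.002]
contact_force: [0.7, 0.6, -1.6]
opening: 0.0185
grip_force: 117.5
t: 20.58
tool_pos: [0.6113, -0.0912, 0.1203]
tool_rot: [-2.999, 0.933, 0.0]
contact_force: [-0.3, 0.4, -1.5]
opening: 0.0186
grip_force: 117.6
now tub mm [ 52. -21.] z 0.12028286944197591 F [-0.3  0.4 -1.5]
59,-25 : 0.11,0.11
[183, 183, 183, 183, 183]
([66, -29, -24, 72], 520)
([-10, -36, -105, 38], 4179)
([48, -14, -16, 50], 59)
([1, 42, 89, 42], 1888)
t: 21.25
tool_pos: [0.5984, -0.107, 0.1203]
tool_rot: [-2.795, 1.435, 0.0]
contact_force: [-0.2, 0.3, -1.2]
opening: 0.0189
grip_force: 117.5
t 21.25 pos [ 0.598 -0.107  0.12 ] yaw -54.34 tilt z [-0.  0. -1.] F [-0.169  0.309 -1.177] T [0.017 0.078 0.025] open 0.0189 grip 117.49556064605713 q [-0.299  0.104  1.75   0.     1.288  2.22 ]
now tub mm [ 42. -39.] z 0.12026622744475049 F [-0.2  0.3 -1.2]
59,-45 : 0.06,0.09
[185, 185, 185, 185, 185]
([53, -49, -43, 72], 575)
([-20, -34, -121, 39], 4618)
([40, -31, -37, 51], 56)
([30, -38, -52, 49], 30)
([15, 38, 69, 41], 1958)
([-7, -26, -104, 27], 808)
([-13, 59, 102, 60], 588)
```

```bash
python3 -m jog '[[0,0,0,-0.5,0,-0.2,-1],[0,0,0,-0.7,0,-0.8,-1],[0,0,0,-0.7,0,-1,-1],[0,0,0,-1,0,-1,-1],[0,0,0,-1,0,-0.5,-1]]'
python3 -m jog '[[0,0,0,-1,0,-0.5,-1],[0,0,0,-0.5,0,0,-1],[0,0,0,0,0,0,-1]]'
python3 go.py
python3 - <<'E'
from h import *
d=grab("wrist","w13"); print(foottop(d))
for p in pralines(d,np.array([.5643,-.0612]),-.19): print(p)
E
```

```text
t: 21.98
tool_pos: [0.5302, -0.0106, 0.2281]
tool_rot: [-2.793, 1.435, -0.005]
contact_force: [0.1, -1.0, -1.4]
opening: 0.019
grip_force: 117.5
t: 22.35
tool_pos: [0.5036, 0.0254, 0.2399]
tool_rot: [2.794, -1.435, 0.0]
contact_force: [0.4, 0.1, -2.2]
opening: 0.0189
grip_force: 117.6
t 22.35 pos [0.504 0.025 0.24 ] yaw -54.36 tilt z [-0. -0. -1.] F [ 0.357  0.059 -2.187] T [-0.02   0.007  0.006] open 0.0189 grip 117.56353497505188 q [-0.097 -0.247  1.878 -0.     1.511  2.422]
[158, 158, 158, 158, 158]
([-3, -51, -94, 51], 1619)
([-53, -26, -154, 59], 562)
([-57, 20, 161, 61], 498)
```

Run:
```python
from h import *
show(load("w13"),"pics/w13v.png",(130,60,390,255),3)
```

```text
(no output)
```

View pics/w13v.png

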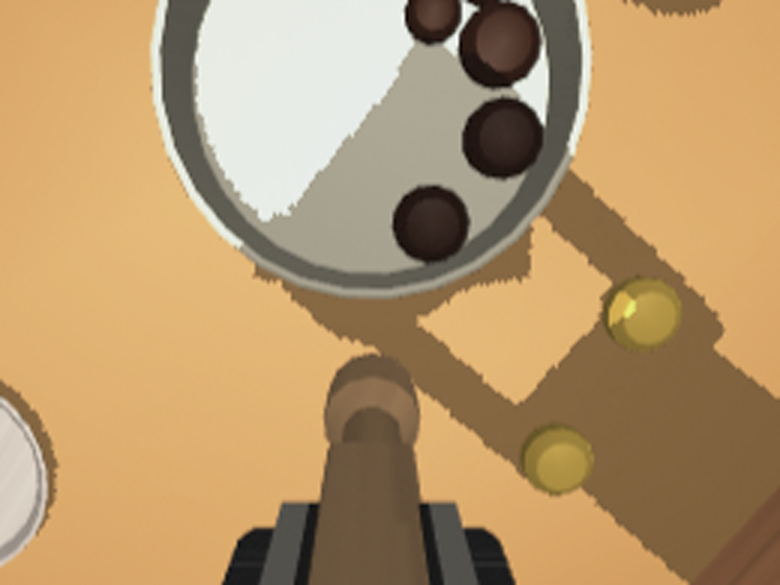

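Crop: b0 is at (430,223), b1 at (503,137), b2 at (500,45), and a small at (433,12) with more above it. The foot is upright at (372,400) and the yellow decoys are untouched. I separate the merged blobs numerically.

```bash
cat >> h.py <<'E'
def peaks(d,c=np.array([.5643,-.0612]),yaw=-.19):
    g=d["img"].astype(int); th=np.linspace(0,6.283,90)
    m=np.zeros(g.shape[:2],np.uint8); q=proj(d,np.c_[c[0]+.077*np.cos(th),c[1]+.077*np.sin(th),0*th+.01])
    cv2.fillPoly(m,[np.round(q).astype(np.int32)],1)
    b=cv2.resize(((g.max(2)<100)&(m>0)).astype(np.uint8),None,fx=3,fy=3,interpolation=cv2.INTER_NEAREST)
    D=cv2.GaussianBlur(cv2.distanceTransform(b,cv2.DIST_L2,5),(0,0),2); mx=(D==cv2.dilate(D,np.ones((25,25))))&(D>10)
    sc=K(d)[0,0]/np.linalg.norm(ray(d,(256,192))[0]-[c[0],c[1],.02])*3/1000
    for y,x in np.argwhere(mx):
        p=onz(d,((x-1)/3,(y-1)/3),.015)[:2]-c; e=np.array([np.cos(yaw),np.sin(yaw)]); X,Y=p@e,p@[-e[1],e[0]]
        print("xy mm",round(1000*X),round(1000*Y),"ang",round(np.degrees(np.arctan2(Y,X))),"r",round(1000*np.hypot(X,Y)),"radius mm %.1f"%(D[y,x]/sc))
E
python3 - <<'E'
from h import *
peaks(load("w13"))
E
```

```text
xy mm 24 -59 ang -68 r 64 radius mm 11.9
xy mm 1 -63 ang -89 r 63 radius mm 11.6
xy mm 4 -38 ang -84 r 39 radius mm 11.3
xy mm -23 -54 ang -113 r 59 radius mm 12.9
xy mm -27 -38 ang -126 r 46 radius mm 4.8
xy mm -53 -27 ang -154 r 60 radius mm 16.1
xy mm -58 19 ang 162 r 62 radius mm 15.0
```

```bash
python3 -m jog '[[0,0,1,0,0,0,-1],[0,0,1,0,0,0,-1],[0,0,1,0,0,0,-1],[0,0,0.7,0,0,0,-1],[0,0,0,0,0,0,-1]]'
python3 go.py 0.5481,-0.0086,0.121
```

```text
t: 23.02
tool_pos: [0.5043, 0.0239, 0.2392]
tool_rot: [2.525, -1.868, -0.002]
contact_force: [0.6, -0.1, -0.9]
opening: 0.0182
grip_force: 117.6
t 23.02 pos [0.504 0.024 0.239] yaw -72.99 tilt z [-0.002 -0.    -1.   ] F [ 0.59  -0.08  -0.883] T [0.018 0.013 0.003] open 0.0182 grip 117.60938286781311 q [-0.1   -0.244  1.876 -0.     1.511  2.745]
0.5481,-0.0086,0.121 units [ 1.465 -1.086  3.939]
```

```bash
python3 -m jog '[[0,0,0,0.7,-0.5,0,-1],[0,0,0,0.7,-0.5,0,-1],[0,0,0,0.05,-0.08,0,-1],[0,0,0,0,0,0.5,-1],[0,0,0,0,0,0.7,-1]]'
python3 -m jog '[[0,0,0,0,0,0.9,-1],[0,0,0,0,0,0.9,-1],[0,0,0,0,0,0.9,-1],[0,0,0,-0.12,0,0,-1],[0,0,0,0,0,0,-1]]'
python3 path.py 10 "59,118";python3 go.py 0.5481,-0.0086,0.121
python3 - <<'E'
from h import *
print(foottop(grab("wrist","w14")))
E
```

```text
t: 23.65
tool_pos: [0.5476, -0.007, 0.2031]
tool_rot: [-2.526, 1.867, -0.0]
contact_force: [-0.2, 0.1, -0.6]
opening: 0.0183
grip_force: 117.7
t: 24.28
tool_pos: [0.5467, -0.0035, 0.1235]
tool_rot: [-2.526, 1.867, -0.0]
contact_force: [-0.3, -0.4, -0.7]
opening: 0.0185
grip_force: 117.7
now tub mm [-28.  53.] z 0.1234734645256961 F [-0.3 -0.4 -0.7]
59,118 : 0.04,0.01
t 24.27 pos [ 0.547 -0.003  0.123] yaw -72.93 tilt z [ 0.  0. -1.] F [-0.27  -0.367 -0.663] T [ 0.057  0.031 -0.01 ] open 0.0185 grip 117.67012238502502 q [-0.143 -0.042  1.894  0.     1.29   2.701]
0.5481,-0.0086,0.121 units [0.177 0.006 0.082]
[180, 178, 177, 177, 178]
```

Upright (178), at θ = 118°, r = 60. Next is the counter-clockwise train sweep.

```bash
python3 -m jog '[[0,0,-1,0.01,0.17,0.05,-1],[0,0,-1,0.01,0.17,0,-1],[0,0,-1,0.01,0.17,0,-1],[0,0,-1,0.01,0.17,0,-1],[0,0,-1,0.01,0.17,0,-1]]'
python3 -m jog '[[0,0,-1,0.0,0.17,0,-1],[0,0,-1,0.0,0.17,0,-1],[0,0,-1,0.0,0.17,0,-1],[0,0,-1,0.0,0.17,0,-1],[0,0,-1,0.0,0.17,0,-1]]'
python3 path.py 10 "59,170"
python3 -m jog '[[0,0,-1,0.0,0.17,0,-1],[0,0,-1,0.0,0.17,0,-1],[0,0,-1,0.0,0.17,0,-1],[0,0,0,0,0,0,-1]]'
python3 path.py 10 "59,190"
python3 - <<'E'
from h import *
d=grab("wrist","w15");print(foottop(d)); peaks(d)
E
```

```text
t: 24.95
tool_pos: [0.5263, -0.017, 0.1239]
tool_rot: [-2.871, 1.272, -0.006]
contact_force: [1.0, 0.8, -1.0]
opening: 0.0186
grip_force: 117.6
t: 25.58
tool_pos: [0.5107, -0.0365, 0.1237]
tool_rot: [-3.078, 0.621, -0.006]
contact_force: [2.2, 3.6, -0.8]
opening: 0.0184
grip_force: 117.7
now tub mm [-57.  14.] z 0.1237317979758629 F [ 2.2  3.6 -0.8]
59,170 : 0.00,0.13
t: 26.08
tool_pos: [0.5057, -0.0516, 0.1234]
tool_rot: [3.133, -0.22, 0.005]
contact_force: [-0.3, 0.1, -0.5]
opening: 0.0187
grip_force: 117.5
now tub mm [-59.  -2.] z 0.12341456680621923 F [-0.3  0.1 -0.5]
59,190 : 0.02,0.33 0.08,0.33 0.13,0.31 0.18,0.28 0.23,0.25 0.26,0.21 0.29,0.16 0.32,0.11 0.33,0.05 0.33,-0.01 0.33,-0.06 0.31,-0.12 0.29,-0.17 0.26,-0.21 0.22,-0.25 0.17,-0.29 0.12,-0.31 0.07,-0.33 0.01,-0.33 -0.05,-0.33 -0.10,-0.32 -0.15,-0.30 -0.20,-0.27 -0.24,-0.23 -0.28,-0.18 -0.30,-0.14 -0.32,-0.08 -0.33,-0.03 -0.33,0.03 -0.32,0.09 -0.30,0.14 -0.28,0.19 -0.24,0.23 -0.20,0.27 -0.15,0.30 -0.10,0.32 -0.04,0.33 0.01,0.33
[180, 178, 177, 177, 178]
xy mm 53 -35 ang -33 r 63 radius mm 11.5
xy mm 37 -51 ang -54 r 64 radius mm 11.2
xy mm 12 -30 ang -67 r 32 radius mm 10.8
xy mm 12 -63 ang -79 r 64 radius mm 12.0
xy mm 8 -63 ang -82 r 64 radius mm 12.0
xy mm -24 -53 ang -114 r 59 radius mm 15.4
xy mm -49 -32 ang -147 r 58 radius mm 14.4
xy mm -68 -2 ang -178 r 68 radius mm 4.8
```

```bash
python3 -m jog '[[0,0,-1,0.0,0.17,0,-1],[0,0,-1,0.01,0.17,0,-1],[0,0,0,0,0,0,-1],[0,0,0,0.3,0,0,-1],[0,0,0,0.35,0,0,-1]]'
python3 -m jog '[[0,0,0,0.35,0,0,-1],[0,0,0,0.3,-0.2,0,-1],[0,0,0,0.1,-0.2,0,-1],[0,0,0,0,0,0,-1]]'
python3 go.py; python3 path.py 10 "50,10 47,-30"
python3 - <<'E'
from h import *
d=grab("wrist","w16");print(foottop(d)); peaks(d)
E
```

```text
t: 26.75
tool_pos: [0.5244, -0.0606, 0.122]
tool_rot: [3.141, 0.054, 0.001]
contact_force: [-0.3, 0.3, -1.0]
opening: 0.0189
grip_force: 117.6
t: 27.25
tool_pos: [0.5457, -0.0473, 0.1216]
tool_rot: [-3.141, -0.057, 0.001]
contact_force: [-0.2, -0.6, -1.2]
opening: 0.0187
grip_force: 117.5
t 27.25 pos [ 0.546 -0.047  0.122] yaw 2.08 tilt z [-0.001  0.    -1.   ] F [-0.177 -0.625 -1.193] T [ 0.015 -0.049  0.003] open 0.0187 grip 117.52452850341797 q [-0.222 -0.037  1.892 -0.     1.287  1.312]
now tub mm [-21.  10.] z 0.12162765495754548 F [-0.2 -0.6 -1.2]
50,10 : 0.28,0.07 0.28,0.07 0.28,0.07 0.28,0.07 0.28,0.07 0.28,0.07 0.28,0.07 0.28,0.07
47,-30 : -0.06,0.28 -0.11,0.26 -0.15,0.24 -0.19,0.20
[180, 178, 177, 177, 178]
xy mm 62 -31 ang -26 r 70 radius mm 6.2
xy mm 55 -19 ang -19 r 58 radius mm 3.2
xy mm 54 -33 ang -32 r 63 radius mm 5.8
xy mm 45 -53 ang -49 r 69 radius mm 6.3
xy mm 13 -28 ang -66 r 31 radius mm 10.7
xy mm 17 -57 ang -73 r 59 radius mm 15.4
xy mm -16 -57 ang -105 r 59 radius mm 14.1
xy mm -39 -45 ang -131 r 60 radius mm 9.1
xy mm -65 23 ang 161 r 69 radius mm 4.5
xy mm -56 -32 ang -150 r 64 radius mm 8.6
```

```bash
python3 -m jog '[[0,0,-1,0,0,0,-1],[0,0,-1,0,0,0,-1],[0,0,-1,0,0,0,-1],[0,0,-1,0,0,0,-1],[0,0,-1,0,0,0,-1]]' >/dev/null
python3 -m jog '[[0,0,-1,0,0,0,-1],[0,0,-1,0,0,0,-1],[0,0,-1,0,0,0,-1],[0,0,-1,0,0,0,-1],[0,0,-1,0,0,0,-1]]' >/dev/null
python3 -m jog '[[0,0,-1,0,0,0,-1],[0,0,-1,0,0,0,-1],[0,0,-1,0,0,0,-1],[0,0,-1,0,0,0,-1],[0,0,-1,0,0,0,-1]]'
python3 go.py; python3 path.py 10 "17,28 36,-8"
python3 - <<'E'
from h import *
d=grab("wrist","w17");print(foottop(d)); peaks(d)
E
```

```text
t: 29.18
tool_pos: [0.5453, -0.048, 0.1218]
tool_rot: [-2.456, -1.96, 0.0]
contact_force: [-0.7, -0.5, -0.8]
opening: 0.0185
grip_force: 117.6
t 29.18 pos [ 0.545 -0.048  0.122] yaw 77.18 tilt z [-0. -0. -1.] F [-0.662 -0.464 -0.822] T [ 0.027 -0.     0.001] open 0.0185 grip 117.59997725486755 q [-0.224 -0.038  1.893 -0.     1.287  0.   ]
now tub mm [-21.   9.] z 0.12176388784390496 F [-0.7 -0.5 -0.8]
17,28 : -0.00,0.30 -0.00,0.30 -0.00,0.30 -0.00,0.30
36,-8 : -0.14,0.23 -0.14,0.23 -0.14,0.23
[180, 178, 177, 177, 178]
xy mm -20 2 ang 176 r 20 radius mm 4.5
xy mm 56 -27 ang -25 r 62 radius mm 10.2
xy mm 12 -29 ang -67 r 31 radius mm 10.8
xy mm -51 -39 ang -142 r 64 radius mm 9.3
xy mm 7 -41 ang -81 r 41 radius mm 13.5
xy mm 43 -46 ang -47 r 62 radius mm 9.9
xy mm 22 -55 ang -68 r 60 radius mm 10.7
```

```bash
python3 -m jog '[[0,0,0,0,0.3,0,-1],[0,0,0,0,0.3,0,-1],[0,0,0,0,0.3,0,-1],[0,0,0,0,0.3,0,-1],[0,0,0,-0.2,0.22,0,-1]]' 
python3 -m jog '[[0,0,0,-0.24,0.22,0,-1],[0,0,0,-0.28,0.2,0,-1],[0,0,0,0,0,0,-1],[0,0,0,-0.05,-0.2,0,-1],[0,0,0,-0.05,-0.22,0,-1]]' 
python3 path.py 10 "21,-72"
python3 -m jog '[[0,0,0,-0.04,-0.22,0,-1],[0,0,0,-0.03,-0.22,0,-1],[0,0,0,0,-0.22,0,-1],[0,0,0,0,-0.22,0,-1],[0,0,0,0,0,0,-1]]' 
python3 go.py;python3 path.py 10 "21,-108"
python3 - <<'E'
from h import *
d=grab("wrist","w18");print(foottop(d)); peaks(d)
E
```

```text
t: 29.85
tool_pos: [0.5865, -0.0635, 0.1217]
tool_rot: [-2.458, -1.957, 0.0]
contact_force: [0.5, -0.1, -1.3]
opening: 0.0188
grip_force: 117.7
t: 30.48
tool_pos: [0.581, -0.0813, 0.1217]
tool_rot: [-2.458, -1.956, 0.0]
contact_force: [-0.1, -0.6, -1.3]
opening: 0.0186
grip_force: 117.5
now tub mm [ 20. -17.] z 0.12173613816368303 F [-0.1 -0.6 -1.3]
21,-72 : -0.06,-0.23 -0.06,-0.23
t: 31.1
tool_pos: [0.5564, -0.0749, 0.1227]
tool_rot: [-2.457, -1.955, -0.011]
contact_force: [4.0, 7.4, -1.2]
opening: 0.0183
grip_force: 117.6
t 31.1 pos [ 0.556 -0.075  0.123] yaw 77.01 tilt z [ 0.005  0.006 -1.   ] F [ 4.01   7.448 -1.151] T [ 2.004 -1.1   -0.004] open 0.0183 grip 117.59243130683899 q [-0.27  -0.008  1.862  0.007  1.285 -0.045]
now tub mm [ -5. -15.] z 0.12267412774543404 F [ 4.   7.4 -1.2]
21,-108 : -0.17,-0.04
[173, 171, 170, 171, 172]
xy mm -4 -18 ang -104 r 18 radius mm 5.2
xy mm 57 -28 ang -26 r 63 radius mm 10.3
xy mm -22 -28 ang -127 r 36 radius mm 3.9
xy mm 6 -34 ang -80 r 35 radius mm 3.3
xy mm -45 -37 ang -140 r 59 radius mm 13.8
xy mm 43 -46 ang -47 r 63 radius mm 9.8
xy mm -29 -51 ang -120 r 58 radius mm 6.0
xy mm 20 -56 ang -70 r 59 radius mm 12.4
xy mm -31 -60 ang -117 r 67 radius mm 5.9
```

```bash
python3 -m jog '[[0,0,0,0.4,0,0,-1],[0,0,0,0.4,0,-0.5,-1],[0,0,0,-0.2,0.5,-1,-1],[0,0,0,-0.5,0.5,-1,-1],[0,0,0,-1,0.4,-1,-1]]' 
python3 -m jog '[[0,0,0,-1,0,0,-1],[0,0,0,-1,0,0,-1],[0,0,0,-0.5,0,0,-1],[0,0,0,0,0,0,-1]]' 
python3 go.py
python3 - <<'E'
from h import *
d=grab("wrist","w19");print(foottop(d)); peaks(d)
E
```

```text
t: 31.78
tool_pos: [0.5908, -0.1129, 0.2289]
tool_rot: [2.455, 1.958, -0.0]
contact_force: [1.2, 0.3, -1.2]
opening: 0.0186
grip_force: 117.8
t: 32.28
tool_pos: [0.5733, -0.1869, 0.2272]
tool_rot: [2.459, 1.955, -0.001]
contact_force: [1.1, 0.5, -0.9]
opening: 0.0184
grip_force: 117.7
t 32.27 pos [ 0.573 -0.187  0.227] yaw 76.97 tilt z [-0.    -0.001 -1.   ] F [ 1.107  0.504 -0.917] T [0.02  0.059 0.018] open 0.0184 grip 117.72212862968445 q [-0.438  0.004  1.67  -0.001  1.468 -0.211]
[174, 172, 172, 172, 173]
xy mm 57 -28 ang -26 r 63 radius mm 11.0
xy mm -14 -29 ang -116 r 32 radius mm 10.7
xy mm 48 -42 ang -41 r 63 radius mm 5.2
xy mm -47 -38 ang -140 r 60 radius mm 16.2
xy mm 38 -48 ang -52 r 61 radius mm 5.4
xy mm 45 -53 ang -50 r 70 radius mm 5.5
xy mm 25 -54 ang -65 r 60 radius mm 7.5
xy mm 7 -56 ang -83 r 57 radius mm 6.5
xy mm -19 -57 ang -108 r 60 radius mm 15.8
xy mm 18 -67 ang -75 r 69 radius mm 7.7
```

```bash
python3 -m jog '[[0,0,0,0.7,0,-0.1,-1],[0,0,0,1,-0.1,0,-1],[0,0,0,1,-0.1,0,-1],[0,0,0,1,-0.1,0,-1],[0,0,0,1,-0.1,0,-1]]' >/dev/null
python3 -m jog '[[0,0,0,1,-0.1,0,-1],[0,0,0,1,-0.1,0,-1],[0,0,0,1,-0.1,0,-1],[0,0,0,1,-0.1,0,-1],[0,0,0,1,-0.1,0,-1]]' >/dev/null
python3 -m jog '[[0,0,0,1,-0.1,0,-1],[0,0,0,1,-0.1,0,-1],[0,-0.53,0,0.5,0,0,-1],[0,0,0,0,0,0,-1]]'
python3 go.py 0.634,0.204,0.125
python3 - <<'E'
from h import *
d=grab("wrist","w20");print(foottop(d))
d=grab("top","t20"); peaks(d); show(d,"pics/t20.png",(140,130,340,250),3.9)
grab("side","s20")
E
```

```text
t: 34.08
tool_pos: [0.6228, 0.1809, 0.2297]
tool_rot: [2.431, 1.944, -0.056]
contact_force: [-0.1, 0.1, -1.4]
opening: 0.0185
grip_force: 117.7
t 34.08 pos [0.623 0.181 0.23 ] yaw 77.28 tilt z [-0.01  -0.045 -0.999] F [-0.088  0.129 -1.378] T [-0.041  0.031  0.012] open 0.0185 grip 117.70237684249878 q [ 0.186  0.123  1.541 -0.042  1.496  0.412]
0.634,0.204,0.125 units [0.993 0.196 3.449]
[174, 173, 172, 172, 173]
xy mm 19 -59 ang -72 r 62 radius mm 13.4
xy mm -19 -57 ang -108 r 60 radius mm 13.2
xy mm -46 -40 ang -139 r 61 radius mm 12.3
```

```bash
python3 -m jog '[[0,0,0,0.5,0.1,0,-1],[0,0,0,0.5,0.1,0.6,-1],[0,0,0,0,0,1,-1],[0,0,0,0,0,1,-1],[0,0,0,0,0,0.8,-1]]' 
python3 -m jog '[[0,0,0,0,0,0.08,-1],[0,0,0,0,0,0.08,-1],[0,0,0,0,0,0,-1]]' 
python3 go.py 0.634,0.204,0.116
```

```text
t: 34.85
tool_pos: [0.634, 0.2012, 0.123]
tool_rot: [2.437, 1.939, -0.061]
contact_force: [0.5, 0.1, -1.3]
opening: 0.0188
grip_force: 117.7
t: 35.22
tool_pos: [0.6357, 0.201, 0.1229]
tool_rot: [2.435, 1.937, -0.054]
contact_force: [-0.5, 0.2, -0.9]
opening: 0.0188
grip_force: 117.7
t 35.23 pos [0.636 0.201 0.123] yaw 77.02 tilt z [-0.008 -0.045 -0.999] F [-0.469  0.169 -0.89 ] T [ 0.025 -0.022  0.038] open 0.0188 grip 117.7039110660553 q [ 0.212  0.246  1.585 -0.043  1.328  0.449]
0.634,0.204,0.116 units [ 0.097 -0.079  0.226]
```

```bash
python3 -m jog '[[0,0,0,0,0,0.06,-1],[0,0,0,0,0,0.06,-1],[0,0,0,0,0,0,-1]]' 
python3 -m jog '[[0,0,0,0,0,0.06,-1],[0,0,0,0,0,0,-1]]' 
python3 -m jog '[[0,0,0,0,0,0.06,-1],[0,0,0,0,0,0,-1]]'
python3 - <<'E'
from h import *
s=grab("side","s21");t=grab("top","t21")
A=s["img"][235:345,165:285,::-1];B=t["img"][120:230,110:230,::-1]
cv2.imwrite("pics/m21.png",cv2.resize(np.hstack([A,B]),None,fx=3.3,fy=3.3,interpolation=cv2.INTER_CUBIC))
E
```

```text
t: 35.6
tool_pos: [0.6348, 0.2005, 0.1181]
tool_rot: [2.435, 1.938, -0.056]
contact_force: [0.2, 0.8, -1.4]
opening: 0.0189
grip_force: 117.7
t: 35.85
tool_pos: [0.6347, 0.2004, 0.1161]
tool_rot: [2.435, 1.938, -0.057]
contact_force: [-0.2, 0.3, -1.1]
opening: 0.0189
grip_force: 117.7
t: 36.1
tool_pos: [0.6351, 0.2005, 0.1158]
tool_rot: [2.435, 1.938, -0.056]
contact_force: [-2.3, 0.3, 4.4]
opening: 0.0188
grip_force: 118.7
```

```bash
python3 -m jog '[[0,0,0,0,0,-0.02,-0.3],[0,0,0,0,0,0,-0.1],[0,0,0,0,0,0,0.3],[0,0,0,0,0,0,0.6],[0,0,0,0,0,0,0.6]]' 
python3 -m jog '[[0,0,0,0,0,-0.4,0.6],[0,0,0,0,0,-0.8,0.6],[0,0,0,0,0,-1,0.6],[0,0.53,0,0,0,-1,0.6],[0,0,0,0,0,-1,0.3]]' 
python3 go.py
python3 - <<'E'
from h import *
d=grab("wrist","w22")
A=d["img"][...,::-1];s=grab("side","s22");B=s["img"][...,::-1]
t=grab("top","t22")
a=cv2.resize(A,(512,384));b=cv2.resize(B[240:336,190:258],(272,384))
c=cv2.resize(B[90:186,230:340],(0,0),fx=2.2,fy=2.2);
c=cv2.resize(B[90:180,230:350],(392,216)); e=cv2.resize(t["img"][150:250,215:345,::-1],(392,216))
cv2.imwrite("pics/m22.png",np.vstack([np.hstack([a,b]),np.hstack([c,e])]))
E
```

```text
t: 36.83
tool_pos: [0.6348, 0.2004, 0.115]
tool_rot: [2.435, 1.938, -0.056]
contact_force: [0.0, 0.7, -0.9]
opening: 0.0684
grip_force: 0.0
t: 37.45
tool_pos: [0.636, 0.2044, 0.2433]
tool_rot: [2.458, 1.955, 0.002]
contact_force: [0.2, -0.2, -0.1]
opening: 0.0558
grip_force: 0.0
t 37.45 pos [0.636 0.204 0.243] yaw 77.0 tilt z [ 0.001  0.001 -1.   ] F [ 0.161 -0.193 -0.099] T [ 0.046 -0.    -0.05 ] open 0.0558 grip 0.0 q [0.2   0.145 1.494 0.    1.501 0.426]
```

View pics/m22.png

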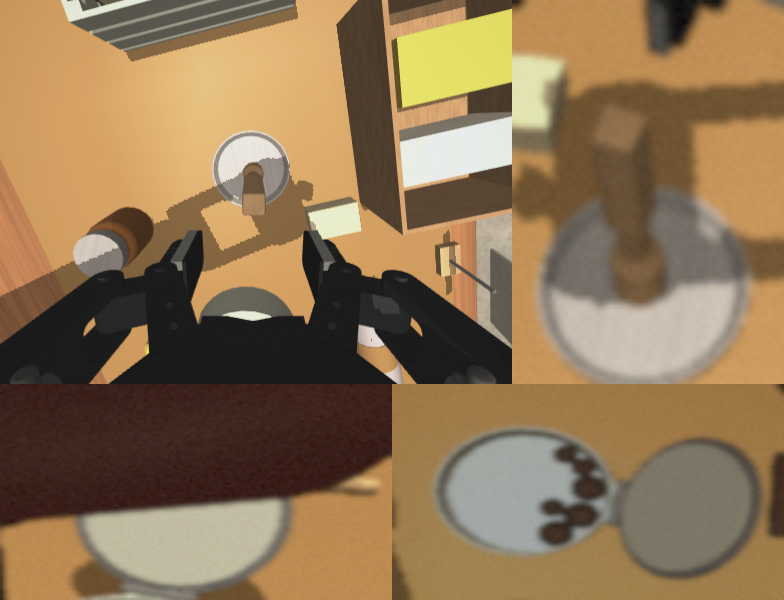

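The stirrer stands upright and free in the dish, and the pralines are mixed. The lid in the top view now reaches right to about 337 px, so it was nudged further open; I refit its angle.

Run:
```python
from h import *
t=load("t22"); th=np.linspace(0,6.283,361)
def lid(phi,yaw=-.19,c=(.5643,-.0612)):
    q=np.vstack([np.c_[.086*np.cos(th),.088+.086*np.sin(th),0*th+z] for z in(0,.006)])@R.from_euler('x',phi).as_matrix().T+[0,-.088,.06]
    return q@R.from_euler('z',yaw).as_matrix().T+[*c,0]
for phi in(1.9,2.0,2.1,2.2,2.3,2.4): 
    q=proj(t,lid(phi)); print(phi,q.min(0),q.max(0))
q=proj(load("top0"),lid(1.95));print(q.min(0),q.max(0))
def edge(phi,z=.006,L=.174,x=0.):
    p=np.array([x,L,z])@R.from_euler('x',phi).as_matrix().T+[0,-.088,.06]; return R.from_euler('z',-.19).as_matrix()@p+[.5643,-.0612,0]
for phi in(2.2,1.95,1.6,1.2,.8,.4,0): print(phi,edge(phi,.006).round(3),edge(phi,.006,.15).round(3))
```

```text
1.9 [288.59536362 172.08531166] [320.06827215 238.89652692]
2.0 [288.91306186 172.88459852] [326.07543577 239.5298716 ]
2.1 [289.14372184 173.67305699] [331.68370293 240.13119069]
2.2 [289.32066266 174.44372275] [336.78992508 240.69149334]
2.3 [289.45998676 175.18486684] [341.31783612 241.20220679]
2.4 [289.57344581 175.89171482] [345.21425647 241.65535096]
[288.76821821 172.48506461] [323.11407954 239.2167952 ]
2.2 [ 0.527 -0.253  0.197] [ 0.53  -0.239  0.178]
1.95 [ 0.534 -0.216  0.219] [ 0.536 -0.208  0.197]
1.6 [ 0.546 -0.158  0.234] [ 0.546 -0.158  0.21 ]
1.2 [ 0.559 -0.091  0.224] [ 0.557 -0.1    0.202]
0.8 [ 0.57  -0.033  0.189] [ 0.567 -0.049  0.172]
0.4 [0.578 0.007 0.133] [ 0.573 -0.014  0.124]
0 [0.581 0.023 0.066] [ 0.576 -0.     0.066]
```

The lid is at about 2.2 rad. I shut the fingers and travel over it to come down behind its outer face.

```bash
python3 -m jog '[[0,0,0,-0.5,0,-1,-1],[0,0,0,-1,0,-1,-1],[0,0,0,-1,0,0,-1],[0,0,0,-1,0,0,-1],[0,0,0,-1,0,0,-1]]' 60 >/dev/null
python3 -m jog '[[0,0,0,-1,0,0,-1],[0,0,0,-1,0,0,-1],[0,0,0,-1,0,0,-1],[0,0,0,-1,0,0,-1],[0,0,0,-1,0,0,-1]]' >/dev/null
python3 -m jog '[[0,0,0,-1,0,0,-1],[0,0,0,-1,0,0,-1],[0,0,0,-1,0,0,-1],[0,0,0,-1,0,0,-1],[0,0,0,-1,0,0,-1]]' >/dev/null
python3 -m jog '[[0,0,0,-1,0,0,-1],[0,0,0,-0.4,0,0,-1],[0,0,0,0,0,0,-1]]' 
python3 go.py 0.5206,-0.288,0.17
python3 - <<'E'
from h import *
from station import status
d=grab("wrist","w23"); o=status.get_obs(); print("cam in tool",R.from_rotvec(o["tool_rot"]).as_matrix().T@(ray(d,(256,192))[0]-o["tool_pos"]))
E
```

```text
t: 39.85
tool_pos: [0.5285, -0.2601, 0.3]
tool_rot: [-2.458, -1.954, 0.0]
contact_force: [0.3, -0.1, -0.7]
opening: -0.0
grip_force: 0.0
t 39.85 pos [ 0.528 -0.26   0.3  ] yaw 76.98 tilt z [-0.001  0.001 -1.   ] F [ 0.266 -0.081 -0.734] T [-0.022  0.026  0.017] open -0.0 grip 0.0 q [-0.584 -0.063  1.615  0.     1.592 -0.357]
0.5206,-0.288,0.17 units [-0.97  -0.039  4.331]
cam in tool [ 0.06671539  0.00050057 -0.14259451]
```

```bash
python3 -m jog '[[0,0,0,-0.5,0,0.2,-1],[0,0,0,-0.5,0,1,-1],[0,0,0,0,0,1,-1],[0,0,0,0,0,1,-1],[0,0,0,0,0,1,-1]]'
python3 -m jog '[[0,0,0,0,0,0.1,-1],[0,0,0,0.4,0,0,-1],[0,0,0,0.4,0,0,-1],[0,0,0,0.48,0,-0.31,-1],[0,0,0,0.48,0,-0.31,-1]]'
python3 path.py 30 "177,-90"; python3 go.py|cut -c1-120
python3 -m jog '[[0,0,0,0.55,0,-0.2,-1],[0,0,0,0.55,0,-0.2,-1],[0,0,0,0.55,0,-0.1,-1],[0,0,0,0.55,0,-0.1,-1]]'
python3 path.py 30 "110,-90"
```

```text
t: 40.52
tool_pos: [0.5219, -0.2893, 0.1737]
tool_rot: [-2.457, -1.957, 0.0]
contact_force: [0.1, -0.4, 0.0]
opening: -0.0001
grip_force: 0.0
t: 41.15
tool_pos: [0.5344, -0.237, 0.1924]
tool_rot: [2.457, 1.956, 0.001]
contact_force: [-0.5, -1.5, -0.5]
opening: -0.0003
grip_force: 0.6
now tub mm [   4. -178.] z 0.19236061126666576 F [-0.5 -1.5 -0.5]
177,-90 : 0.04,-0.13
t 41.15 pos [ 0.534 -0.237  0.192] yaw 77.05 tilt z [ 0.001 -0.001 -1.   ] F [-0.532 -1.526 -0.538] T [-0.136  0.126  0.
t: 41.65
tool_pos: [0.5488, -0.1722, 0.2084]
tool_rot: [-2.457, -1.956, 0.0]
contact_force: [-0.3, -0.8, -0.3]
opening: 0.0001
grip_force: 0.5
now tub mm [   6. -112.] z 0.20836366297186443 F [-0.3 -0.8 -0.3]
110,-90 : 0.06,-0.19
```

```bash
python3 -m jog '[[0,0,0,0.5,-0.05,-0.05,-1],[0,0,0,0.5,-0.05,-0.02,-1],[0,0,0,0.5,-0.05,0.12,-1],[0,0,0,0.5,0,0.12,-1],[0,0,0,0.45,0,0.22,-1]]'
python3 path.py 30 "37,-90"
python3 -m jog '[[0,0,0,0.45,0,0.22,-1],[0,0,0,0.4,0,0.28,-1],[0,0,0,0.4,0,0.28,-1],[0,0,0,0.33,0,0.37,-1],[0,0,0,0.33,0,0.37,-1]]'
python3 path.py 30 "21,90"
python3 -m jog '[[0,0,0,0.27,0,0.43,-1],[0,0,0,0.27,0,0.43,-1],[0,0,0,0.17,0,0.46,-1],[0,0,0,0.17,0,0.46,-1]]'
python3 path.py 30 "47,90"
```

```text
t: 42.28
tool_pos: [0.5611, -0.0999, 0.1967]
tool_rot: [2.458, 1.956, 0.0]
contact_force: [-0.1, -0.9, 1.2]
opening: -0.0
grip_force: 0.5
now tub mm [  4. -39.] z 0.1967164077906357 F [-0.1 -0.9  1.2]
37,-90 : 0.05,-0.14
t: 42.9
tool_pos: [0.5737, -0.0444, 0.1505]
tool_rot: [-2.458, -1.956, 0.0]
contact_force: [-1.1, -0.3, 0.7]
opening: -0.0
grip_force: 0.5
now tub mm [ 6. 18.] z 0.1504766841059614 F [-1.1 -0.3  0.7]
21,90 : 0.08,-0.21
t: 43.4
tool_pos: [0.5795, -0.0192, 0.0969]
tool_rot: [-2.458, -1.956, 0.001]
contact_force: [-0.4, -1.4, 1.4]
opening: 0.0002
grip_force: 0.4
now tub mm [ 7. 44.] z 0.09686187110525911 F [-0.4 -1.4  1.4]
47,90 : 0.09,-0.24
```

```bash
python3 -m jog '[[0,0,0,0.2,-0.1,0.4,-1],[0,0,0,0.1,-0.1,0.3,-1],[0,0,0,0,0,0.2,-1],[0,0,0,0,0,0,-1]]'
python3 -m jog '[[0,0,0,0,0,0.15,-1],[0,0,0,0,0,0.15,-1],[0,0,0,0,0,0,-1]]'
python3 path.py 30 "47,90"
```

```text
t: 43.9
tool_pos: [0.5754, -0.0092, 0.0704]
tool_rot: [-2.458, -1.956, 0.001]
contact_force: [-0.6, -0.4, -0.6]
opening: 0.0
grip_force: 0.0
t: 44.28
tool_pos: [0.5767, -0.0094, 0.0657]
tool_rot: [2.458, 1.956, 0.0]
contact_force: [-7.9, 0.9, 17.8]
opening: -0.0
grip_force: 8.9
now tub mm [ 2. 53.] z 0.0656643389880722 F [-7.9  0.9 17.8]
47,90 : -0.21,-0.07
```

```bash
python3 -m jog '[[0,0,0,0,0,0.05,-1],[0,0,0,0,0,0.04,-1],[0,0,0,0,0,0,-1]]'
python3 -m jog '[[0,0,0,0,0,-0.5,-1],[0,0,0,0,0,-1,-1],[0,0,0,0,0,-1,-1],[0,0,0,0,0,-1,-1],[0,0,0,-1,0,-1,-1]]'
python3 -m jog '[[0,0,0,-1,0,-1,-1],[0,0,0,-1,0,0,-1],[0,0,0,-1,-0.5,0,-1],[0,0,0,-1,-0.5,0,-1],[0,0,0,-1,-0.5,0,-1]]' 
python3 -m jog '[[0,0,0,-1,-0.5,0,-1],[0,0,0,-1,-0.5,0,-1],[0,0,0,-1,-0.5,0,-1],[0,0,0,0,0,0,-1]]' >/dev/null
python3 - <<'E'
from h import *
from scipy.optimize import least_squares
th=np.linspace(0,6.283,361)
t=grab("top","t30"); s=grab("side","s30")
c=np.array([.5643,-.0612])
def lid(phi,yaw=-.19):
    q=np.vstack([np.c_[.086*np.cos(th),.088+.086*np.sin(th),0*th+z] for z in(0,.006)])@R.from_euler('x',phi).as_matrix().T+[0,-.088,.06]
    return q@R.from_euler('z',yaw).as_matrix().T+[*c,0]
for n,d in(("top",t),("side",s)):
    hsv=cv2.cvtColor(d["img"],cv2.COLOR_RGB2HSV); p=proj(d,[[*c,.066]])[0].astype(int)
    print(n,"sat at centre",hsv[p[1]-2:p[1]+3,p[0]-2:p[0]+3,1].mean())
    m=(hsv[...,1]<75).astype(np.uint8); k,l,st,ce=cv2.connectedComponentsWithStats(m); i=l[p[1],p[0]]
    print(" blob",st[i],ce[i])
    for f in(0,.05,.1): q=proj(d,lid(f)); print(" pred",f,q.min(0).round(1),(q.max(0)-q.min(0)).round(1))
# stirrer top check: diff to s22/top0 around handle
hs=[proj(d,[[.635,.2025,.164]])[0].round(1) for d in(t,s)]; print(hs)
E
python3 go.py | cut -c1-90
```

```text
t: 44.65
tool_pos: [0.5769, -0.0095, 0.0654]
tool_rot: [2.458, 1.956, -0.0]
contact_force: [-15.6, 2.1, 29.9]
opening: 0.0002
grip_force: 14.9
t: 45.28
tool_pos: [0.5691, -0.0378, 0.1951]
tool_rot: [2.456, 1.959, 0.001]
contact_force: [-0.3, 0.6, -0.2]
opening: 0.0002
grip_force: 0.0
t: 45.9
tool_pos: [0.4908, -0.1755, 0.2241]
tool_rot: [2.458, 1.956, -0.0]
contact_force: [1.3, -0.3, 0.4]
opening: 0.0002
grip_force: 0.0
top sat at centre 8.2
 blob [ 227  169   66   61 3065] [258.77748777 199.12267537]
 pred 0 [226.5 167.4] [63.1 63. ]
 pred 0.05 [226.4 167.2] [63.3 63.3]
 pred 0.1 [226.4 166.9] [63.4 63.5]
side sat at centre 40.52
 blob [ 235  174   70   69 3772] [268.80911983 208.10869565]
 pred 0 [233.  174.1] [71.6 55.3]
 pred 0.05 [232.9 173.9] [71.8 53.1]
 pred 0.1 [232.9 173.8] [72.  50.8]
[array([153.5, 168.1]), array([216.2, 270.9])]
t 46.5 pos [ 0.428 -0.252  0.224] yaw 76.98 tilt z [ 0.  0. -1.] F [-0.079 -0.03  -0.374]
```

```bash
python3 -c "
from station import finish_job
print(finish_job())"
```

```text
the job is handed in; nothing more can be done
None
```

Job handed in at about 46 s: by my camera measurements each half of the tub holds both praline sizes and all six have moved, the stirrer stands upright and free in its dish, and the lid is pressed shut (rigid stop at 0.065 m under 30 N); on the way to the dish the stirrer or gripper seems to have nudged the open lid further back, from about 1.95 to 2.2 rad.

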